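# Load the tumbler with a scoop of balls and free its transport lock

### The job

Use the scoop to take at least three of the white balls out of the tray and tip them into the tumbler's bowl, never touching a ball with the gripper; all others must end up in the tray or the bowl. Once at least three are in the bowl, lay the empty scoop back down level on the middle of its plywood rest board and slide the tumbler's transport lock fully to its free end stop, the end away from where it now stands. Leave the jar, the soldering block and the plastic case where they are.

Things in the scene. Friction and masses are not known exactly. Their poses are not given: they have to be found in the camera images.
- tray: Fixed open aluminium tray holding the balls. Inner floor 170 mm (x) by 104 mm (y), 4 mm above the bench. Long side walls 4 mm thick, 40 mm high; the two short ends are ramps sloping outward at 45 degrees, also 40 mm high. Origin: underside centre. The balls start in its -x half (nearer the robot); the other half is clear.
- tray_floor (a point): Centre of the tray's inner floor surface; axes as the tray.
- scoop: Loose steel scoop, 140 g, 185 mm long. Blade floor 70 mm long (x) by 88 wide (y), sheet 2.5 mm, back wall and side walls 30 mm high (sides end 15 mm short of the lip), open at the front (+x) and top. Raised wooden handle bar behind. Origin: centre of the blade's underside; x points out of the open front, z up. Starts level on the rest board, open front roughly towards the robot.
- scoop_grip (a point): Place to hold the scoop, in the handle bar at (-90, 0, 78) mm in the scoop frame, axes as the scoop. The bar is 20 mm wide (y), 18 mm high and runs along x from 58 to 150 mm behind the scoop's origin, its centre line 78 mm above the blade's underside.
- scoop_lip (a point): Middle of the lip's lower edge, at (35, 0, 0) mm in the scoop frame.
- tumbler: Fixed vibratory finishing machine: grey housing 260 mm (x) by 220 mm (y), flat deck 60 mm above the bench. An open round black bowl stands on the deck, centred 35 mm towards +x. The transport lock's track lies along y on the deck, 95 mm towards -x of the origin (the robot's side). Origin: underside centre.
- bowl_floor (a point): Centre of the bowl's inner floor, 65 mm above the bench. Inner radius 72 mm at the floor, 84 mm at the rim; wall 4 mm.
- bowl_mid (a point): Middle of the bowl's hollow, 30 mm above its inner floor.
- bowl_rim (a point): Centre of the bowl's mouth, at rim height, 135 mm above the bench.
- lock (a joint): Position of the transport lock's black sliding grip, in m: 0 = locked end stop, 0.08 = free end stop. It moves along the tumbler's +y as it grows, rubs stiffly (some 4 N) and stays where left. It starts within 30 mm of the locked end.
- lock_top (a point): Middle of the top face of the sliding grip, an upright block 28 mm (tumbler x) by 20 mm (along its travel) by 40 mm high; its foot is 74 mm and this face 114 mm above the bench.
- rest: Fixed plywood rest board for the scoop, 220 by 120 mm, 12 mm thick. Origin: underside centre.
- rest_top (a point): Centre of the rest board's upper face.
- jar: Bystander: closed glass jar, 84 mm across, 100 mm high.
- block: Bystander: pale soldering block, 70 by 140 by 32 mm.
- case: Bystander: clear plastic case, 65 by 85 by 26 mm.
- ball0: One of six alike white porcelain tumbling balls, 26 mm across, 22 g. Origin: its centre; its orientation means nothing.
- ball1: One of six alike white porcelain tumbling balls, 26 mm across, 22 g. Origin: its centre; its orientation means nothing.
- ball2: One of six alike white porcelain tumbling balls, 26 mm across, 22 g. Origin: its centre; its orientation means nothing.
- ball3: One of six alike white porcelain tumbling balls, 26 mm across, 22 g. Origin: its centre; its orientation means nothing.
- ball4: One of six alike white porcelain tumbling balls, 26 mm across, 22 g. Origin: its centre; its orientation means nothing.
- ball5: One of six alike white porcelain tumbling balls, 26 mm across, 22 g. Origin: its centre; its orientation means nothing.

How it is judged:
On the way, in this order (a step that is already met when the one before it is completed fails the run):
1. at least three balls are in the bowl while the transport lock is still well short of its free end ((distance between each of ball0, ball1, ball2 and bowl_mid below 0.082 m or distance between each of ball0, ball1, ball3 and bowl_mid below 0.082 m or distance between each of ball0, ball1, ball4 and bowl_mid below 0.082 m or distance between each of ball0, ball1, ball5 and bowl_mid below 0.082 m or distance between each of ball0, ball2, ball3 and bowl_mid below 0.082 m or distance between each of ball0, ball2, ball4 and bowl_mid below 0.082 m or distance between each of ball0, ball2, ball5 and bowl_mid below 0.082 m or distance between each of ball0, ball3, ball4 and bowl_mid below 0.082 m or distance between each of ball0, ball3, ball5 and bowl_mid below 0.082 m or distance between each of ball0, ball4, ball5 and bowl_mid below 0.082 m or distance between each of ball1, ball2, ball3 and bowl_mid below 0.082 m or distance between each of ball1, ball2, ball4 and bowl_mid below 0.082 m or distance between each of ball1, ball2, ball5 and bowl_mid below 0.082 m or distance between each of ball1, ball3, ball4 and bowl_mid below 0.082 m or distance between each of ball1, ball3, ball5 and bowl_mid below 0.082 m or distance between each of ball1, ball4, ball5 and bowl_mid below 0.082 m or distance between each of ball2, ball3, ball4 and bowl_mid below 0.082 m or distance between each of ball2, ball3, ball5 and bowl_mid below 0.082 m or distance between each of ball2, ball4, ball5 and bowl_mid below 0.082 m or distance between each of ball3, ball4, ball5 and bowl_mid below 0.082 m) and value of joint lock below 0.06 m), for 0.2 s.
2. the transport lock is at its free end stop (value of joint lock above 0.0765 m), for 0.2 s.
At the end, for the whole second after the job is handed in: At least three balls lie in the bowl and every other ball lies in the bowl or the tray, all at rest; the scoop, released, lies level on the rest board with its blade centre within 50 mm of the board's centre; the transport lock is within 3.5 mm of its free end stop ((distance between each of ball0, ball1, ball2 and bowl_mid below 0.082 m or distance between each of ball0, ball1, ball3 and bowl_mid below 0.082 m or distance between each of ball0, ball1, ball4 and bowl_mid below 0.082 m or distance between each of ball0, ball1, ball5 and bowl_mid below 0.082 m or distance between each of ball0, ball2, ball3 and bowl_mid below 0.082 m or distance between each of ball0, ball2, ball4 and bowl_mid below 0.082 m or distance between each of ball0, ball2, ball5 and bowl_mid below 0.082 m or distance between each of ball0, ball3, ball4 and bowl_mid below 0.082 m or distance between each of ball0, ball3, ball5 and bowl_mid below 0.082 m or distance between each of ball0, ball4, ball5 and bowl_mid below 0.082 m or distance between each of ball1, ball2, ball3 and bowl_mid below 0.082 m or distance between each of ball1, ball2, ball4 and bowl_mid below 0.082 m or distance between each of ball1, ball2, ball5 and bowl_mid below 0.082 m or distance between each of ball1, ball3, ball4 and bowl_mid below 0.082 m or distance between each of ball1, ball3, ball5 and bowl_mid below 0.082 m or distance between each of ball1, ball4, ball5 and bowl_mid below 0.082 m or distance between each of ball2, ball3, ball4 and bowl_mid below 0.082 m or distance between each of ball2, ball3, ball5 and bowl_mid below 0.082 m or distance between each of ball2, ball4, ball5 and bowl_mid below 0.082 m or distance between each of ball3, ball4, ball5 and bowl_mid below 0.082 m) and (distance between ball0 and bowl_mid below 0.082 m or (x of ball0 in the frame of tray_floor between -0.125 and 0.125 m and y of ball0 in the frame of tray_floor between -0.054 and 0.054 m and z of ball0 in the frame of tray_floor below 0.05 m)) and (distance between ball1 and bowl_mid below 0.082 m or (x of ball1 in the frame of tray_floor between -0.125 and 0.125 m and y of ball1 in the frame of tray_floor between -0.054 and 0.054 m and z of ball1 in the frame of tray_floor below 0.05 m)) and (distance between ball2 and bowl_mid below 0.082 m or (x of ball2 in the frame of tray_floor between -0.125 and 0.125 m and y of ball2 in the frame of tray_floor between -0.054 and 0.054 m and z of ball2 in the frame of tray_floor below 0.05 m)) and (distance between ball3 and bowl_mid below 0.082 m or (x of ball3 in the frame of tray_floor between -0.125 and 0.125 m and y of ball3 in the frame of tray_floor between -0.054 and 0.054 m and z of ball3 in the frame of tray_floor below 0.05 m)) and (distance between ball4 and bowl_mid below 0.082 m or (x of ball4 in the frame of tray_floor between -0.125 and 0.125 m and y of ball4 in the frame of tray_floor between -0.054 and 0.054 m and z of ball4 in the frame of tray_floor below 0.05 m)) and (distance between ball5 and bowl_mid below 0.082 m or (x of ball5 in the frame of tray_floor between -0.125 and 0.125 m and y of ball5 in the frame of tray_floor between -0.054 and 0.054 m and z of ball5 in the frame of tray_floor below 0.05 m)) and linear speed of each of ball0, ball1, ball2, ball3, ball4, ball5 below 0.05 m/s and horizontal distance between scoop and rest_top below 0.05 m and angle between scoop's own z axis and vertical below 0.12 rad and z of scoop in the frame of rest_top between -0.005 and 0.006 m and linear speed of scoop below 0.03 m/s and value of joint lock above 0.0765 m); the robot touches nothing.
It fails at once if the gripper or arm touches a ball (the scoop must do the carrying) (contact force between any of the arm, the fingers and ball0 above 0.5 N or contact force between any of the arm, the fingers and ball1 above 0.5 N or contact force between any of the arm, the fingers and ball2 above 0.5 N or contact force between any of the arm, the fingers and ball3 above 0.5 N or contact force between any of the arm, the fingers and ball4 above 0.5 N or contact force between any of the arm, the fingers and ball5 above 0.5 N).
It fails at once if a bystander (jar, block or case) is shifted by more than 25 mm (distance of any of jar, block, case from where it was at the start of the episode above 0.025 m).
It also fails if it takes over 72 s, if anything falls off the work surface, if the arm or the gripper's body presses on something with over 40 N, if the wrist force passes 120 N, or if a joint passes its speed limit or range.

### The arm

A 7-joint arm with a two-finger parallel gripper is mounted at the origin on the work surface. World frame = base frame: x ahead of the robot, y to its left, z up, the work surface at z = 0. Lengths are in m, angles in rad, forces in N, time in s.
With the tool pointing down it reaches from about 0.425 to 0.875 m from the base axis. Payload 4.7 kg.
Tool frame: the origin (TCP) lies between the finger pads; the fingertips stand 14 mm ahead of it and the grasp point (between the pads) lies 5 mm behind it; z points along the fingers, y is the line along which they close (so a half turn about z gives the same grasp; the last joint's range is limited). The gripper opens to 87 mm and grips with 3 to 60 N. Pads are 19 mm wide; open, the fingers measure 117 mm over their backs; the gripper's body (75 mm by 190 mm) begins 51 mm behind the grasp point.
Start: joints at [-1.267, 0.321, -0.07, 1.45, 0.023, 1.371, -0.057], TCP at [0.186, 0.623, 0.237] pointing down, gripper open.
Joint ranges: [-2.86, 2.86], [-0.3, 2.09], [-1.38, 1.24], [0.06, 2.45], [-1.56, 4.7], [0.09, 2.05], [-2.69, 2.69]. Speed limits (rad/s): [2.57, 2.57, 3.14, 3.14, 3.14, 3.14, 3.14].

### API

Orientations are given as a rotation vector (axis times angle).
In Python, from bench import ctrl gives the robot as it stands.
- The arm moves only by the tool step_arm, never from a script. Its argument "commands" is a list of rows, each an object with "travel": the shift along the tool's x, y, z in m, a list of three; "turn": the turn, a rotation vector about the tool's x, y, z in degrees, a list of three. A call has 1 to 5 rows; each row is the pose to reach, as a shift and turn from the pose commanded when the call began, along the tool's axes at that moment; what a row does not reach only later rows make up. A row lasts 1/10 s, in which the tool goes at most 50 mm and 8.59 degrees, less where a joint would pass 70% of its speed; a pose out of reach is approached as far as the arm can. A call with a gripper value outside its range is refused whole. "gripper" is the opening, from 0 (shut) to 1 (fully open), set as the call begins (left out, the last holds). The fingers move at their own pace and stop on an object; "force" is the grip in N (left out, the last holds). Time passes only in rows, so rows that repeat a pose let the fingers close. It gives the time, the measured TCP pose, the force, the opening and the grip force at its end, in the units of the state.
- ctrl.get_state(): the state, without advancing time (a new reading comes with each control period).
- ctrl.get_image(name): name is "side" or "top" or "wrist"; returns the picture (400x640x3 uint8, red, green, blue); there is no depth.
- ctrl.camera_model(name): a dict with "fx", "fy", "cx", "cy" (pixels), "k1" (the pictures are not rectified: a ray, as slopes to the right and down, at radius r is drawn at 1 + k1 r^2 times it, then the intrinsics apply), "R" (3x3) and "t" (3): a world point X has camera coordinates R X + t; the wrist camera has in their place "T_tool_cam" (4x4, takes a point from camera to tool coordinates, whose origin is the TCP and whose axes are the flange's). Camera axes: x right, y down, z forward; pixel columns grow to the right and rows downward; lengths in m; the calibration is good to about 2 mm. A picture is of the moment at which its call begins: read the wrist's pose just before it. camera_model takes no time and is no camera call.
- ctrl.close_job(): hands the job in; it is judged then, once.
The state is a dict: "time": time; "joint_positions": joint angles; "qd": joint speeds; "joint_torque": joint torques, N m; "position": TCP position; "tool_rot": TCP orientation; "ft_force": force on the tool from outside, world axes, zero at the start; "torque": the same for the moment, N m; "grip_width": opening from 0.0 (shut) to 1.0 (fully open); "grip_force": force on a finger pad.
Only numpy, scipy, OpenCV 4.12 (cv2) and the standard library are available. Lean on these libraries where they do the work, as an engineer would, in place of code of your own. Each camera call takes 0.05 s, during which the arm holds its last target. There are 200 camera calls.

## Working session

There is one attempt and no reset: what is moved stays moved. The work goes in short steps, Python scripts to look and compute and a tool call to move; the robot and the scene stay as the last step left them, time stands still between calls to the robot, and variables do not carry over. Pictures are saved under pics/ and viewed, at most 10 in all, crops included, and the job is handed in when it is done.

Besides the shell and the picture viewer there is one more tool, called as name(argument=value, ...) on one line, values as JSON. step_arm: Moves the arm, as the interface text tells. Its arguments: {"type":"object","properties":{"commands":{"type":"array"},"gripper":{"type":"number"},"force":{"type":"number"}},"required":["commands"]}

```bash
mkdir -p pics; ls; python3 - <<'E'
from bench import ctrl
import cv2
for n in ("top","side"):
    cv2.imwrite(f"pics/{n}0.png",ctrl.get_image(n)[:,:,::-1])
    print(ctrl.camera_model(n))
print(ctrl.camera_model("wrist"));print(ctrl.get_state())
E
```

```text
pics
{'fx': 385.7985619028517, 'fy': 385.7985619028517, 'cx': 316.7781700127998, 'cy': 197.74875748901385, 'k1': -0.0020611460616044865, 'R': array([[ 0.01936664, -0.99979131,  0.006502  ],
       [-0.99942063, -0.01954069, -0.02786676],
       [ 0.02798799, -0.00595855, -0.9995905 ]]), 't': array([-0.06727327,  0.57776824,  1.0335114 ])}
{'fx': 389.6355458741584, 'fy': 389.6355458741584, 'cx': 319.68673016411554, 'cy': 204.87768342147436, 'k1': -0.09223735721025479, 'R': array([[ 0.98219683, -0.18766257,  0.00849431],
       [-0.14035982, -0.76317246, -0.63076693],
       [ 0.12485397,  0.61834502, -0.77592585]]), 't': array([-0.59647371,  0.11940997,  1.09466242])}
{'fx': 314.7359876303776, 'fy': 314.7359876303776, 'cx': 321.39843342081645, 'cy': 203.27400968309107, 'k1': -0.054897688866098186, 'T_tool_cam': array([[-1.01015990e-03, -9.61039624e-01, -2.76408792e-01,
         7.49317615e-02],
       [ 9.99999288e-01, -1.14645621e-03,  3.31504147e-04,
        -5.92746000e-04],
       [-6.35479197e-04, -2.76408261e-01,  9.61040098e-01,
        -1.47957889e-01],
       [ 0.00000000e+00,  0.00000000e+00,  0.00000000e+00,
         1.00000000e+00]])}
{'time': 0.1, 'joint_positions': array([-1.26690355,  0.32171551, -0.07007513,  1.45156225,  0.02260765,
        1.37078442, -0.05688373]), 'qd': array([ 0.0011265 , -0.00093758,  0.00136643, -0.00302628, -0.00038695,
       -0.00032471,  0.00214593]), 'joint_torque': array([ 5.72100055e-05, -4.92567229e+01, -4.05455818e-01, -3.13402247e+01,
       -6.39970810e-02,  3.93875130e-02,  7.37374671e-05]), 'position': array([0.18565887, 0.62243045, 0.23558781]), 'tool_rot': array([-4.53536797e-01, -3.10854050e+00,  2.63444801e-03]), 'ft_force': array([-0.0031602 , -0.2681459 ,  1.20394796]), 'torque': array([-0.03549121,  0.03737731,  0.00779539]), 'grip_force': 0.0, 'grip_width': 0.9957906555199194}
```

View pics/top0.png

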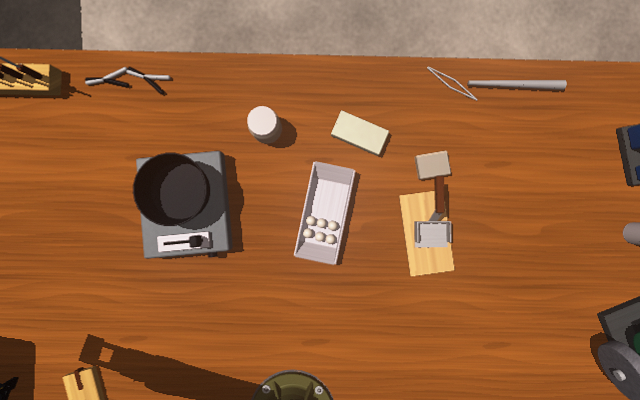

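View pics/side0.png

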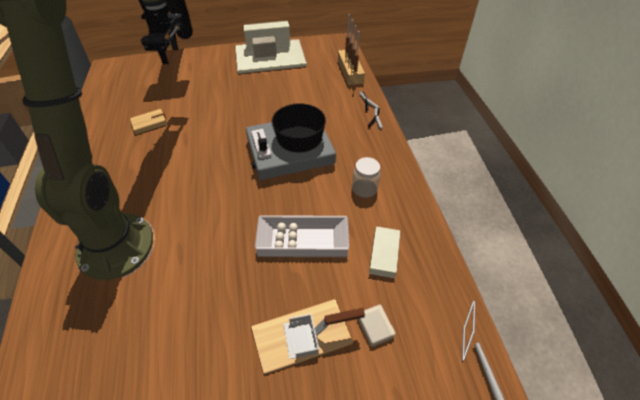

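```bash
cat > h.py <<'E'
import numpy as np, cv2
from scipy.spatial.transform import Rotation as Ro
from bench import ctrl
def ray(n,uv,z,T=None):
    m=ctrl.camera_model(n)
    d=(np.array(uv,float)-[m['cx'],m['cy']])/[m['fx'],m['fy']]
    s=d.copy()
    for _ in range(10): s=d/(1+m['k1']*(s@s))
    v=np.r_[s,1]
    if n=='wrist':
        M=T@m['T_tool_cam']; o=M[:3,3]; v=M[:3,:3]@v
    else:
        R=np.array(m['R']); o=-R.T@m['t']; v=R.T@v
    return o+v*(z-o[2])/v[2]
def proj(n,X,T=None):
    m=ctrl.camera_model(n)
    if n=='wrist':
        M=np.linalg.inv(T@m['T_tool_cam']); c=M[:3,:3]@X+M[:3,3]
    else: c=np.array(m['R'])@X+m['t']
    s=c[:2]/c[2]; s=s*(1+m['k1']*(s@s))
    return s*[m['fx'],m['fy']]+[m['cx'],m['cy']]
def pose(s=None):
    s=s or ctrl.get_state(); T=np.eye(4); T[:3,:3]=Ro.from_rotvec(s['tool_rot']).as_matrix(); T[:3,3]=s['position']; return T
E
python3 - <<'E'
import cv2
i=cv2.imread("pics/top0.png")
a=cv2.resize(i[140:290,285:465],None,fx=4.4,fy=4,interpolation=cv2.INTER_CUBIC)
a=cv2.resize(i[140:290,290:465],None,fx=4,fy=4,interpolation=cv2.INTER_CUBIC)
cv2.imwrite("pics/c1.png",a)
from h import *
for n,uv,z in [("tray",(315,162),.04),("tray",(357,170),.04),("tray",(335,264),.04),("tray",(295,255),.04),
 ("rest",(400,196),.012),("rest",(443,190),.012),("rest",(454,270),.012),("rest",(410,276),.012),
 ("bowl",(172,189),.135),("tum",(136,158),.06),("tum",(221,151),.06),("tum",(229,250),.06),("tum",(145,258),.06),
 ("lock",(195,240),.114),("case",(433,165),.026),("jar",(263,121),.1),("block",(360,132),.032)]:
    print(n,uv,ray("top",uv,z).round(3))
E
```

```text
tray (315, 162) [ 0.672 -0.049  0.04 ]
tray (357, 170) [ 0.653 -0.16   0.04 ]
tray (335, 264) [ 0.406 -0.107  0.04 ]
tray (295, 255) [ 0.428 -0.002  0.04 ]
rest (400, 196) [ 0.588 -0.28   0.012]
rest (443, 190) [ 0.606 -0.396  0.012]
rest (454, 270) [ 0.392 -0.428  0.012]
rest (410, 276) [ 0.374 -0.31   0.012]
bowl (172, 189) [0.589 0.288 0.135]
tum (136, 158) [0.671 0.41  0.06 ]
tum (221, 151) [0.693 0.193 0.06 ]
tum (229, 250) [0.44  0.166 0.06 ]
tum (145, 258) [0.415 0.379 0.06 ]
lock (195, 240) [0.468 0.237 0.114]
case (433, 165) [ 0.672 -0.364  0.026]
jar (263, 121) [0.764 0.081 0.1  ]
block (360, 132) [ 0.755 -0.167  0.032]
```

View pics/c1.png

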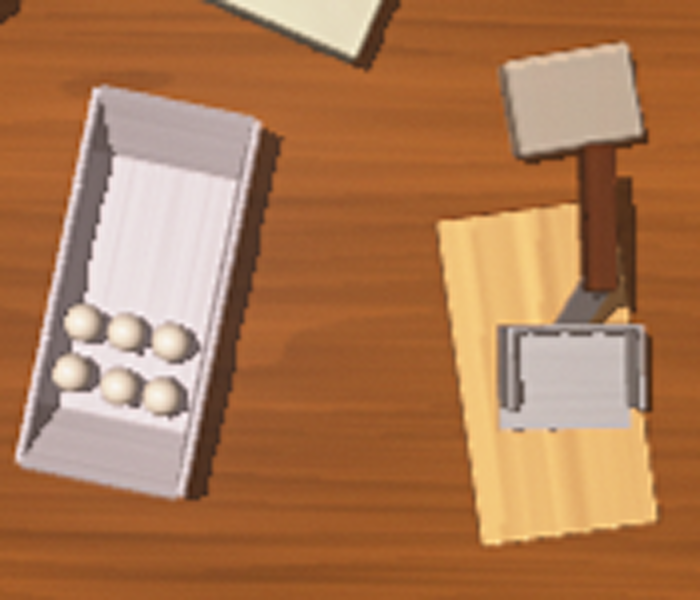

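```bash
python3 - <<'E'
from h import *
c=lambda u,v:(290+(u+.5)/4-.5,140+(v+.5)/4-.5)
for n,p,z in [("handle front",(598,290),.099),("handle back",(598,147),.099),("lipL",(497,429),.0145),("lipR",(631,429),.0145),("backL",(497,325),.0445),("backR",(646,325),.0445),
 ("case",(506,61),.026),("case",(626,42),.026),("case",(645,132),.026),("case",(520,157),.026)]: print(n,ray("top",c(*p),z).round(4))
t=np.array([.54,-.0795]);a=np.radians(-11.5);R=np.array([[np.cos(a),-np.sin(a)],[np.sin(a),np.cos(a)]])
for p in [(70,372),(120,385),(162,395),(85,323),(128,332),(173,342)]:
    q=ray("top",c(*p),.017)[:2]; print("ball",q.round(3),(R.T@(q-t)).round(3))
E
```

```text
handle front [ 0.5468 -0.3581  0.099 ]
handle back [ 0.6352 -0.3572  0.099 ]
lipL [ 0.4522 -0.3187  0.0145]
lipR [ 0.4539 -0.4086  0.0145]
backL [ 0.5226 -0.31    0.0445]
backR [ 0.5245 -0.4074  0.0445]
case [ 0.698  -0.3187  0.026 ]
case [ 0.7124 -0.3988  0.026 ]
case [ 0.6525 -0.412   0.026 ]
case [ 0.6341 -0.3288  0.026 ]
ball [ 0.485 -0.032] [-0.063  0.036]
ball [ 0.477 -0.066] [-0.064  0.001]
ball [ 0.471 -0.094] [-0.065 -0.028]
ball [ 0.518 -0.041] [-0.029  0.033]
ball [ 0.512 -0.07 ] [-0.029  0.004]
ball [ 0.506 -0.1  ] [-0.029 -0.027]
```

```bash
cat >> h.py <<'E'
def rot(h,th=0,roll=0):  # scoop heading deg, front-down pitch deg
    S=Ro.from_euler('ZYX',[h,th,roll],degrees=True).as_matrix()
    return S@np.diag([-1,1,-1])
def tool(p,h,th=0):
    T=np.eye(4);T[:3,:3]=rot(h,th);T[:3,3]=p;return T
def plan(goals,T=None):
    T=pose() if T is None else T
    for G in goals:
        D=np.linalg.inv(T)@G; r=np.degrees(Ro.from_matrix(D[:3,:3]).as_rotvec())
        print("travel",D[:3,3].round(4).tolist(),"turn",r.round(2).tolist(),"| |t|",np.linalg.norm(D[:3,3]).round(3),"deg",np.linalg.norm(r).round(1)); T=G
E
python3 - <<'E'
from h import *
plan([tool((.36,.50,.24),302),tool((.50,.31,.24),261),tool((.57,.08,.24),221),tool((.575,-.15,.24),181),tool((.578,-.359,.2),180.8)])
E
```

```text
travel [-0.2021, -0.0675, -0.0043] turn [-0.09, 0.04, 41.4] | |t| 0.213 deg 41.4
travel [-0.2353, 0.018, 0.0] turn [0.0, 0.0, 41.0] | |t| 0.236 deg 41.0
travel [-0.2162, 0.1051, 0.0] turn [0.0, 0.0, 40.0] | |t| 0.24 deg 40.0
travel [-0.1471, 0.1769, 0.0] turn [0.0, 0.0, 40.0] | |t| 0.23 deg 40.0
travel [-0.0006, 0.209, 0.04] turn [0.0, 0.0, 0.2] | |t| 0.213 deg 0.2
```

step_arm(commands=[{"travel":[-0.04,-0.013,-0.001],"turn":[0,0,8.3]},{"travel":[-0.081,-0.027,-0.002],"turn":[0,0,16.6]},{"travel":[-0.121,-0.04,-0.003],"turn":[0,0,24.8]},{"travel":[-0.162,-0.054,-0.004],"turn":[0,0,33.1]},{"travel":[-0.202,-0.068,-0.004],"turn":[0,0,41.4]}])

```text
time: 0.6
position: [0.3611, 0.4987, 0.2403]
tool_rot: [1.531, 2.743, -0.0]
ft_force: [1.5, -0.1, -0.4]
grip_width: 0.998
grip_force: 0.0
```

step_arm(commands=[{"travel":[-0.235,0.018,0],"turn":[0,0,41]},{"travel":[-0.235,0.018,0],"turn":[0,0,41]},{"travel":[-0.235,0.018,0],"turn":[0,0,41]},{"travel":[-0.235,0.018,0],"turn":[0,0,41]},{"travel":[-0.235,0.018,0],"turn":[0,0,41]}])

```text
time: 1.1
position: [0.5017, 0.3062, 0.2404]
tool_rot: [2.397, 2.028, -0.001]
ft_force: [-0.3, 0.4, -0.2]
grip_width: 0.998
grip_force: 0.0
```

```bash
python3 - <<'E'
from h import *
s=ctrl.get_state();print(s['time'],s['joint_positions'].round(2))
plan([tool((.50,.31,.24),261),tool((.57,.08,.24),221),tool((.575,-.15,.24),181),tool((.578,-.359,.2),180.8)])
E
```

```text
1.1 [-0.89  0.19  0.34  1.62 -0.06  1.35 -0.71]
travel [0.0035, -0.0023, 0.0004] turn [0.04, 0.07, -0.53] | |t| 0.004 deg 0.5
travel [-0.2162, 0.1051, 0.0] turn [0.0, 0.0, 40.0] | |t| 0.24 deg 40.0
travel [-0.1471, 0.1769, 0.0] turn [0.0, 0.0, 40.0] | |t| 0.23 deg 40.0
travel [-0.0006, 0.209, 0.04] turn [0.0, 0.0, 0.2] | |t| 0.213 deg 0.2
```

step_arm(commands=[{"travel":[-0.216,0.105,0],"turn":[0,0,40]},{"travel":[-0.216,0.105,0],"turn":[0,0,40]},{"travel":[-0.216,0.105,0],"turn":[0,0,40]},{"travel":[-0.216,0.105,0],"turn":[0,0,40]},{"travel":[-0.216,0.105,0],"turn":[0,0,40]}])

```text
time: 1.6
position: [0.5698, 0.0769, 0.2405]
tool_rot: [2.946, 1.089, -0.0]
ft_force: [1.3, 0.2, -0.6]
grip_width: 0.997
grip_force: 0.0
```

step_arm(commands=[{"travel":[-0.147,0.177,0],"turn":[0,0,40]},{"travel":[-0.147,0.177,0],"turn":[0,0,40]},{"travel":[-0.147,0.177,0],"turn":[0,0,40]},{"travel":[-0.147,0.177,0],"turn":[0,0,40]},{"travel":[-0.147,0.177,0],"turn":[0,0,40]}])

```text
time: 2.1
position: [0.5735, -0.1547, 0.2406]
tool_rot: [3.14, 0.011, -0.0]
ft_force: [0.1, -0.4, -0.2]
grip_width: 0.997
grip_force: 0.0
```

step_arm(commands=[{"travel":[0,0.209,0],"turn":[0,0,0]},{"travel":[0,0.209,0],"turn":[0,0,0]},{"travel":[0,0.209,0],"turn":[0,0,0]},{"travel":[0,0.209,0],"turn":[0,0,0]},{"travel":[0,0.209,0],"turn":[0,0,0]}])

```text
time: 2.6
position: [0.5746, -0.3664, 0.2398]
tool_rot: [3.137, 0.012, -0.005]
ft_force: [-0.6, -1.0, 0.1]
grip_width: 0.995
grip_force: 0.0
```

```bash
python3 - <<'E'
from h import *
s=ctrl.get_state();print(s['time'],s['joint_positions'].round(2))
T=pose(s); np.save("T1.npy",T)
cv2.imwrite("pics/w1.png",ctrl.get_image("wrist")[:,:,::-1])
plan([tool((.578,-.359,.2),180.8)])
for p in [(.546,-.359,.099),(.638,-.358,.099)]: print(proj("wrist",np.array(p),T).round(0))
E
```

```text
2.6 [-0.05  0.48  0.82  1.38 -0.34  1.43 -0.8 ]
travel [0.0028, -0.0059, 0.0397] turn [0.19, 0.16, -0.28] | |t| 0.04 deg 0.4
[312. 224.]
[311. 128.]
```

View pics/w1.png

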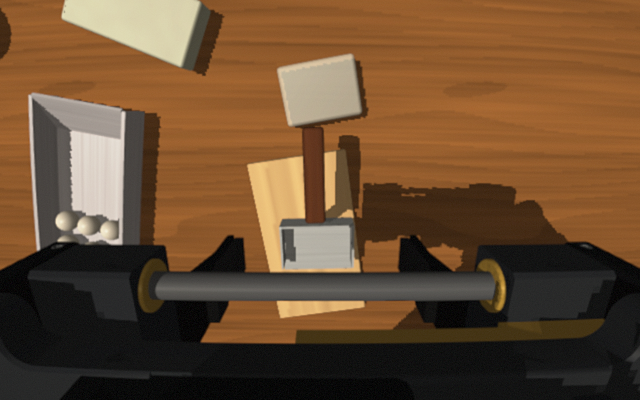

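step_arm(commands=[{"travel":[0,-0.0055,0.04],"turn":[0,0,0]},{"travel":[0,-0.0055,0.08],"turn":[0,0,0]},{"travel":[0,-0.0055,0.12],"turn":[0,0,0]},{"travel":[0,-0.0055,0.145],"turn":[0,0,0]},{"travel":[0,-0.0055,0.155],"turn":[0,0,0]}])

```text
time: 3.15
position: [0.5775, -0.3493, 0.0819]
tool_rot: [-3.137, -0.031, 0.007]
ft_force: [0.4, -0.0, -0.2]
grip_width: 1.003
grip_force: 0.0
```

step_arm(commands=[{"travel":[0,0,0],"turn":[0,0,0]},{"travel":[0,0,0],"turn":[0,0,0]}])

```text
time: 3.35
position: [0.5794, -0.3528, 0.087]
tool_rot: [3.141, 0.029, 0.003]
ft_force: [-0.1, 0.4, 0.6]
grip_width: 0.999
grip_force: 0.0
```

step_arm(commands=[{"travel":[-0.003,0.008,0.002],"turn":[0,0,0]},{"travel":[-0.003,0.008,0.002],"turn":[0,0,0]}])

```text
time: 3.55
position: [0.5751, -0.3633, 0.0851]
tool_rot: [3.139, 0.024, 0.002]
ft_force: [-1.1, -0.9, -0.6]
grip_width: 1.001
grip_force: 0.0
```

step_arm(commands=[{"travel":[0,0,0],"turn":[0,0,0]},{"travel":[0,0,0],"turn":[0,0,0]},{"travel":[0,0,0],"turn":[0,0,0]},{"travel":[0,0,0],"turn":[0,0,0]},{"travel":[0,0,0],"turn":[0,0,0]}], gripper=0, force=40)

```text
time: 4.05
position: [0.5755, -0.3609, 0.0835]
tool_rot: [-3.141, -0.028, -0.0]
ft_force: [0.1, -0.4, 0.6]
grip_width: 0.628
grip_force: 0.0
```

step_arm(commands=[{"travel":[0,0,0],"turn":[0,0,0]},{"travel":[0,0,0],"turn":[0,0,0]}], force=55)

```text
time: 4.25
position: [0.5755, -0.361, 0.0835]
tool_rot: [-3.141, -0.027, -0.0]
ft_force: [-0.5, 0.1, -0.7]
grip_width: 0.453
grip_force: 0.0
```

step_arm(commands=[{"travel":[0,0,0],"turn":[0,0,0]},{"travel":[0,0,0],"turn":[0,0,0]},{"travel":[0,0,0],"turn":[0,0,0]},{"travel":[0,0,0],"turn":[0,0,0]},{"travel":[0,0,0],"turn":[0,0,0]}])

```text
time: 4.75
position: [0.5755, -0.361, 0.0835]
tool_rot: [-3.141, -0.027, -0.0]
ft_force: [0.1, -1.1, -0.0]
grip_width: 0.219
grip_force: 55.0
```

step_arm(commands=[{"travel":[0,0,0],"turn":[0,0,0]}])

```text
time: 4.85
position: [0.5755, -0.361, 0.0835]
tool_rot: [-3.141, -0.027, -0.0]
ft_force: [0.3, 0.0, 0.3]
grip_width: 0.224
grip_force: 55.0
```

step_arm(commands=[{"travel":[0,0,-0.01],"turn":[0,0,0]},{"travel":[0,0,-0.03],"turn":[0,0,0]},{"travel":[0,0,-0.05],"turn":[0,0,0]},{"travel":[0,0,-0.07],"turn":[0,0,0]},{"travel":[0,0,-0.09],"turn":[0,0,0]}])

```text
time: 5.35
position: [0.5753, -0.3611, 0.1748]
tool_rot: [-3.141, -0.027, -0.0]
ft_force: [-0.4, -0.2, -1.1]
grip_width: 0.224
grip_force: 55.0
```

```bash
python3 - <<'E'
from h import *
s=ctrl.get_state();print(s['time'],s['joint_positions'].round(2),s['position'],s['grip_width'],s['grip_force'],s['torque'])
T=pose(s);np.save("T2.npy",T)
cv2.imwrite("pics/w2.png",ctrl.get_image("wrist")[:,:,::-1])
cv2.imwrite("pics/s2.png",ctrl.get_image("side")[:,:,::-1])
E
```

```text
5.35 [-0.05  0.51  0.8   1.48 -0.37  1.31 -0.77] [ 0.57531842 -0.3610539   0.17482077] 0.22390568708921124 54.99772500246763 [-0.03425106  0.01370154  0.03592592]
```

View pics/w2.png

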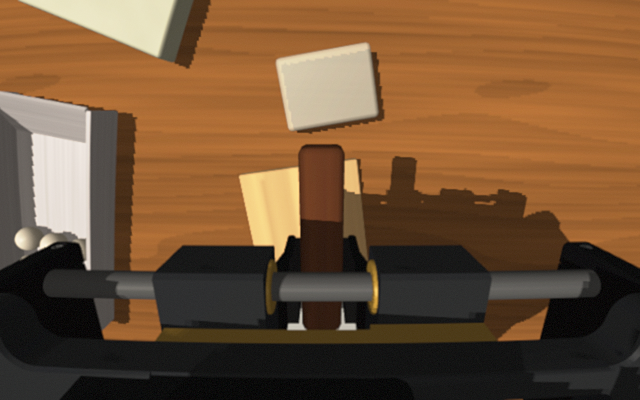

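```bash
cat >> h.py <<'E'
G=np.array([-.0875,0,.0715])  # TCP in scoop frame
TC=np.array([.54,-.0795]);TY=-11.5
def fromlip(lip,h,th):
    S=Ro.from_euler('ZYX',[h,th,0],degrees=True).as_matrix()
    return tool(np.array(lip)+S@(G-[.035,0,0]),h,th)
def tl(x,y,z,th):  # lip in tray frame
    a=np.radians(TY); p=TC+np.array([[np.cos(a),-np.sin(a)],[np.sin(a),np.cos(a)]])@[x,y]
    return fromlip([*p,z],180+TY,th)
E
python3 - <<'E'
from h import *
T1=np.load("T1.npy");T2=np.load("T2.npy")
print("end",ray("wrist",(321,145),.1903,T2))
a=np.radians(TY);R=np.array([[np.cos(a),-np.sin(a)],[np.sin(a),np.cos(a)]])
for p in [(32,94),(127,108)]:
    q=ray("wrist",p,.04,T1)[:2];print(q,R.T@(q-TC))
plan([tl(.012,.002,.09,0),tl(.012,.002,.02,2),tl(.012,.002,.0055,2),tl(-.081,.002,.0055,2)])
E
```

```text
end [ 0.63905073 -0.36054654  0.1903    ]
[ 0.67379206 -0.04881655] [0.12498885 0.05674132]
[ 0.65645439 -0.15714402] [ 0.12959626 -0.05286802]
travel [0.0998, -0.2564, 0.0155] turn [0.13, -0.31, 12.49] | |t| 0.276 deg 12.5
travel [-0.0026, -0.0, 0.0658] turn [-0.0, 2.0, 0.0] | |t| 0.066 deg 2.0
travel [-0.0005, -0.0, 0.0145] turn [-0.0, 0.0, 0.0] | |t| 0.014 deg 0.0
travel [-0.0929, -0.0, -0.0032] turn [-0.0, 0.0, 0.0] | |t| 0.093 deg 0.0
```

View pics/s2.png

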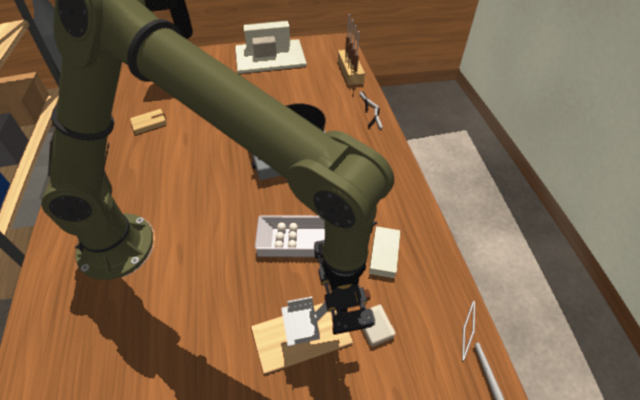

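step_arm(commands=[{"travel":[0.02,-0.04,0],"turn":[0,0,2]},{"travel":[0.036,-0.08,0],"turn":[0,0,4]},{"travel":[0.054,-0.125,0],"turn":[0,0,6]},{"travel":[0.072,-0.17,0.005],"turn":[0,0,8]},{"travel":[0.09,-0.215,0.012],"turn":[0,0,10.5]}])

```text
time: 5.95
position: [0.662, -0.1426, 0.1609]
tool_rot: [-3.13, 0.263, 0.0]
ft_force: [0.1, 0.3, -1.3]
grip_width: 0.225
grip_force: 55.0
```

```bash
python3 - <<'E'
from h import *
s=ctrl.get_state();print(s['joint_positions'].round(2),s['ft_force'])
plan([tl(.012,.002,.09,0),tl(.012,.002,.02,2)])
E
```

```text
[-0.39  0.51  0.79  1.5  -0.37  1.28 -1.3 ] [ 0.09039223  0.2664834  -1.3263626 ]
travel [0.0037, -0.0394, -0.0006] turn [-0.02, 0.0, 1.89] | |t| 0.04 deg 1.9
travel [-0.0026, -0.0, 0.0658] turn [-0.0, 2.0, 0.0] | |t| 0.066 deg 2.0
```

step_arm(commands=[{"travel":[0.004,-0.02,0],"turn":[0,0,1.9]},{"travel":[0.004,-0.039,0],"turn":[0,0,1.9]},{"travel":[0.004,-0.039,0],"turn":[0,0,1.9]},{"travel":[0.004,-0.039,0],"turn":[0,0,1.9]}])

```text
time: 6.35
position: [0.6714, -0.1085, 0.1615]
tool_rot: [3.124, -0.313, -0.001]
ft_force: [-0.5, -0.6, -1.7]
grip_width: 0.225
grip_force: 55.0
```

```bash
python3 - <<'E'
from h import *
plan([tl(.012,.002,.045,2)]); plan([tl(.012,.002,.02,2)])
E
```

```text
travel [-0.0026, -0.0043, 0.0408] turn [0.08, 2.01, 0.05] | |t| 0.041 deg 2.0
travel [-0.0026, -0.0043, 0.0658] turn [0.08, 2.01, 0.05] | |t| 0.066 deg 2.0
```

step_arm(commands=[{"travel":[-0.0025,-0.0045,0.02],"turn":[0,2,0]},{"travel":[-0.0025,-0.0045,0.042],"turn":[0,2,0]},{"travel":[-0.0025,-0.0045,0.042],"turn":[0,2,0]}])

```text
time: 6.65
position: [0.6673, -0.1042, 0.1169]
tool_rot: [3.121, -0.317, 0.046]
ft_force: [-0.3, -0.9, -2.8]
grip_width: 0.22
grip_force: 55.0
```

```bash
python3 - <<'E'
from h import *
plan([tl(.012,.002,.02,2)]);plan([tl(.012,.002,.009,2)])
cv2.imwrite("pics/s3.png",cv2.resize(ctrl.get_image("side")[180:300,220:400,::-1],None,fx=4,fy=4,interpolation=cv2.INTER_CUBIC))
E
```

```text
travel [0.0016, -0.0009, 0.0212] turn [0.08, 0.31, -0.11] | |t| 0.021 deg 0.3
travel [0.0013, -0.0009, 0.0322] turn [0.08, 0.31, -0.11] | |t| 0.032 deg 0.3
```

View pics/s3.png

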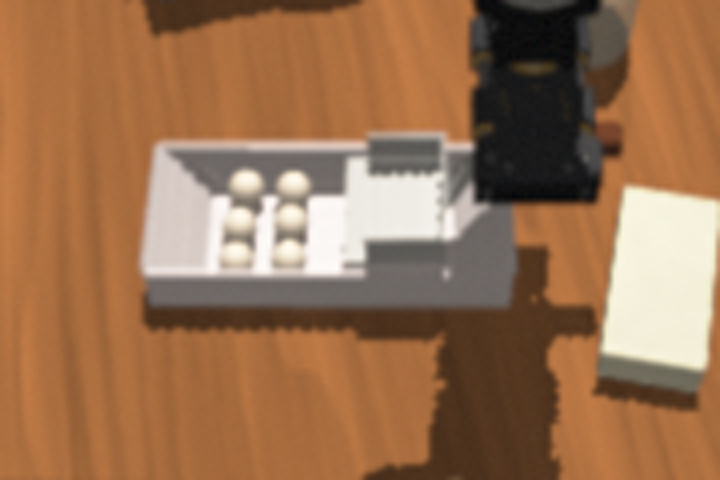

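step_arm(commands=[{"travel":[0.001,-0.001,0.011],"turn":[0,0,0]},{"travel":[0.001,-0.001,0.021],"turn":[0,0,0]},{"travel":[0.001,-0.001,0.029],"turn":[0,0,0]},{"travel":[0.001,-0.001,0.032],"turn":[0,0,0]}])

```text
time: 7.1
position: [0.6722, -0.1012, 0.0863]
tool_rot: [3.122, -0.312, 0.052]
ft_force: [-1.0, 0.5, -2.2]
grip_width: 0.218
grip_force: 55.0
```

```bash
python3 - <<'E'
from h import *
a=np.radians(TY);R=np.array([[np.cos(a),-np.sin(a)],[np.sin(a),np.cos(a)]])
for p in [(306.2,246.2),(306.5,219.5)]: print(R.T@(ray("side",p,.043)[:2]-TC))
print(ctrl.get_state()['ft_force'])
plan([tl(.012,.002,.005,2)])
E
```

```text
[ 0.01488716 -0.0441847 ]
[0.01272691 0.04606272]
[-0.96106003  0.54661852 -2.21337799]
travel [-0.0022, 0.0031, 0.0055] turn [0.02, 0.1, 0.1] | |t| 0.007 deg 0.1
```

step_arm(commands=[{"travel":[-0.002,0.002,0.003],"turn":[0,0,0]},{"travel":[-0.002,0.002,0.004],"turn":[0,0,0]}])

```text
time: 7.3
position: [0.6702, -0.1033, 0.0833]
tool_rot: [3.122, -0.312, 0.054]
ft_force: [-0.2, 0.1, -2.0]
grip_width: 0.224
grip_force: 55.0
```

step_arm(commands=[{"travel":[0,0,0.0005],"turn":[0,0,0]},{"travel":[0,0,0.0015],"turn":[0,0,0]}])

```text
time: 7.5
position: [0.671, -0.1029, 0.0825]
tool_rot: [3.122, -0.312, 0.056]
ft_force: [0.0, 0.5, -1.6]
grip_width: 0.224
grip_force: 55.0
```

```bash
python3 - <<'E'
from h import *
print(ctrl.get_state()['ft_force'],ctrl.get_state()['torque'])
plan([tl(.012,.002,.004,2)])
E
```

```text
[ 0.0378707   0.52997583 -1.59543463] [-0.04961734  0.14274935  0.03222893]
travel [-0.0012, 0.0012, 0.0027] turn [-0.02, -0.05, 0.1] | |t| 0.003 deg 0.1
```

step_arm(commands=[{"travel":[0,0,0.001],"turn":[0,0,0]},{"travel":[0,0,0.002],"turn":[0,0,0]}])

```text
time: 7.7
position: [0.6709, -0.1028, 0.0802]
tool_rot: [3.122, -0.312, 0.055]
ft_force: [0.3, 0.0, -1.3]
grip_width: 0.222
grip_force: 55.0
```

step_arm(commands=[{"travel":[0,0,0.0005],"turn":[0,0,0]},{"travel":[0,0,0.001],"turn":[0,0,0]}])

```text
time: 7.9
position: [0.6713, -0.1029, 0.0795]
tool_rot: [3.122, -0.312, 0.056]
ft_force: [1.2, 0.4, 0.2]
grip_width: 0.219
grip_force: 55.0
```

```bash
python3 - <<'E'
from h import *
print(ctrl.get_state()['ft_force'],ctrl.get_state()['torque'])
plan([tl(-.05,.002,.004,2)])
E
```

```text
[1.15213423 0.38594627 0.17329089] [ 0.02139659  0.08423683 -0.05297805]
travel [-0.0633, 0.0011, -0.0025] turn [-0.02, -0.07, 0.1] | |t| 0.063 deg 0.1
```

step_arm(commands=[{"travel":[-0.012,0.001,-0.0004],"turn":[0,0,0]},{"travel":[-0.024,0.001,-0.0008],"turn":[0,0,0]},{"travel":[-0.036,0.001,-0.0013],"turn":[0,0,0]},{"travel":[-0.048,0.001,-0.0017],"turn":[0,0,0]},{"travel":[-0.06,0.001,-0.0021],"turn":[0,0,0]}])

```text
time: 8.4
position: [0.6124, -0.0922, 0.0799]
tool_rot: [3.122, -0.312, 0.059]
ft_force: [1.2, 0.3, 0.2]
grip_width: 0.219
grip_force: 55.0
```

```bash
python3 - <<'E'
from h import *
print(ctrl.get_state()['ft_force'],ctrl.get_state()['torque'])
plan([tl(-.081,.002,.004,2)])
cv2.imwrite("pics/s4.png",cv2.resize(ctrl.get_image("side")[180:300,220:400,::-1],None,fx=4,fy=4,interpolation=cv2.INTER_CUBIC))
E
```

```text
[1.19294403 0.33955222 0.15501809] [-0.09183313 -0.21179848 -0.00055168]
travel [-0.0346, -0.0001, -0.0011] turn [-0.02, -0.16, 0.09] | |t| 0.035 deg 0.2
```

View pics/s4.png

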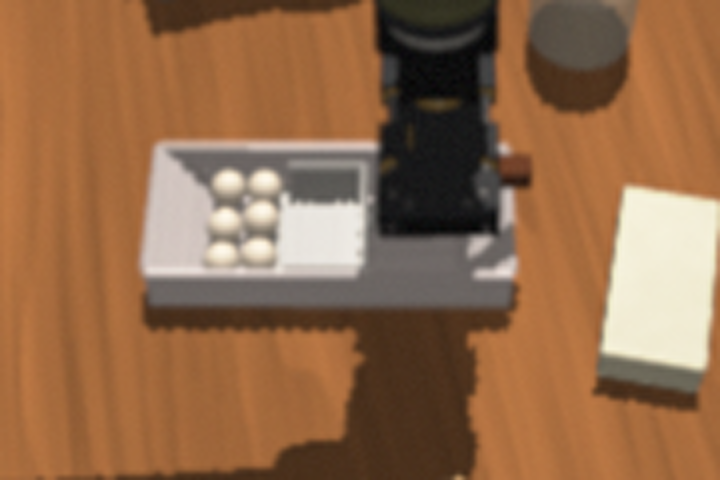

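step_arm(commands=[{"travel":[-0.007,0,-0.0002],"turn":[0,0,0]},{"travel":[-0.014,0,-0.0005],"turn":[0,0,0]},{"travel":[-0.02,0,-0.0007],"turn":[0,0,0]},{"travel":[-0.026,0,-0.0009],"turn":[0,0,0]},{"travel":[-0.032,0,-0.0011],"turn":[0,0,0]}])

```text
time: 8.95
position: [0.5803, -0.0857, 0.0793]
tool_rot: [3.122, -0.312, 0.056]
ft_force: [3.8, -0.7, 1.4]
grip_width: 0.223
grip_force: 55.0
```

```bash
python3 - <<'E'
from h import *
print(ctrl.get_state()['ft_force'],ctrl.get_state()['torque'])
plan([tl(-.083,.002,.004,2),tl(-.0885,.002,.012,-5),tl(-.095,.002,.020,-12),tl(-.100,.002,.032,-22),tl(-.095,.002,.10,-22)])
cv2.imwrite("pics/s5.png",cv2.resize(ctrl.get_image("side")[180:300,220:400,::-1],None,fx=4,fy=4,interpolation=cv2.INTER_CUBIC))
E
```

```text
[ 3.83928248 -0.66583171  1.36939679] [-0.10523671 -0.49088887 -0.03888803]
travel [-0.0038, -0.0, -0.0006] turn [-0.0, -0.06, 0.1] | |t| 0.004 deg 0.1
travel [0.0026, -0.0, 0.0073] turn [-0.0, -7.0, 0.0] | |t| 0.008 deg 7.0
travel [0.0006, -0.0, 0.0081] turn [-0.0, -7.0, 0.0] | |t| 0.008 deg 7.0
travel [0.0032, 0.0, 0.0117] turn [0.0, -10.0, -0.0] | |t| 0.012 deg 10.0
travel [-0.0208, -0.0, -0.0649] turn [-0.0, -0.0, 0.0] | |t| 0.068 deg 0.0
```

View pics/s5.png

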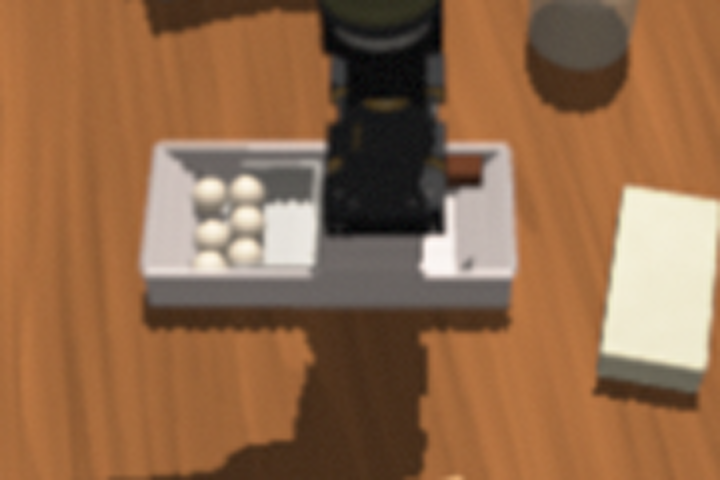

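```bash
python3 - <<'E'
from h import *
T=pose()
for g in [tl(-.083,.002,.004,2),tl(-.087,.002,.0095,-2),tl(-.0905,.002,.0125,-5),tl(-.095,.002,.0168,-9),tl(-.098,.002,.0205,-12)]: plan([g],T)
print()
T=tl(-.098,.002,.0205,-12)
for g in [tl(-.102,.002,.0265,-16),tl(-.105,.002,.0318,-20),tl(-.106,.002,.038,-24),tl(-.102,.002,.05,-24),tl(-.095,.002,.08,-24)]: plan([g],T)
E
```

```text
travel [-0.0027, -0.0001, -0.0008] turn [-0.03, 0.03, 0.08] | |t| 0.003 deg 0.1
travel [-0.0018, -0.0001, 0.0023] turn [-0.02, -3.97, 0.09] | |t| 0.003 deg 4.0
travel [-0.0021, -0.0001, 0.0059] turn [-0.02, -6.97, 0.09] | |t| 0.006 deg 7.0
travel [-0.0028, -0.0001, 0.0107] turn [-0.02, -10.97, 0.09] | |t| 0.011 deg 11.0
travel [-0.0034, -0.0001, 0.014] turn [-0.02, -13.97, 0.09] | |t| 0.014 deg 14.0

travel [-0.0005, -0.0, 0.0037] turn [-0.0, -4.0, -0.0] | |t| 0.004 deg 4.0
travel [-0.0004, 0.0, 0.0081] turn [0.0, -8.0, -0.0] | |t| 0.008 deg 8.0
travel [0.0007, -0.0, 0.0116] turn [-0.0, -12.0, -0.0] | |t| 0.012 deg 12.0
travel [0.0021, -0.0, -0.001] turn [-0.0, -12.0, -0.0] | |t| 0.002 deg 12.0
travel [0.0028, -0.0, -0.0318] turn [-0.0, -12.0, -0.0] | |t| 0.032 deg 12.0
```

step_arm(commands=[{"travel":[-0.0027,0,-0.0008],"turn":[0,0,0]},{"travel":[-0.0018,0,0.002],"turn":[0,-4,0]},{"travel":[-0.002,0,0.0055],"turn":[0,-7,0]},{"travel":[-0.0028,0,0.0102],"turn":[0,-11,0]},{"travel":[-0.0034,0,0.0135],"turn":[0,-14,0]}])

```text
time: 9.5
position: [0.576, -0.0845, 0.0639]
tool_rot: [-3.087, 0.308, 0.334]
ft_force: [0.4, 0.2, -2.2]
grip_width: 0.223
grip_force: 55.0
```

step_arm(commands=[{"travel":[-0.0005,0,0.0035],"turn":[0,-4,0]},{"travel":[-0.0005,0,0.0075],"turn":[0,-8,0]},{"travel":[0.0005,0,0.011],"turn":[0,-12,0]},{"travel":[0.002,0,-0.001],"turn":[0,-12,0]},{"travel":[0.003,0,-0.018],"turn":[0,-12,0]}])

```text
time: 10.0
position: [0.5828, -0.0864, 0.0815]
tool_rot: [-3.017, 0.302, 0.647]
ft_force: [0.3, 0.2, -2.4]
grip_width: 0.224
grip_force: 55.0
```

```bash
python3 - <<'E'
from h import *
s=ctrl.get_state();print(s['time'],s['ft_force'],s['torque'],s['joint_positions'].round(2))
plan([tl(-.09,.002,.12,-24)])
cv2.imwrite("pics/s6.png",cv2.resize(ctrl.get_image("side")[160:300,210:390,::-1],None,fx=4,fy=4,interpolation=cv2.INTER_CUBIC))
E
```

```text
10.0 [ 0.28685025  0.24400521 -2.43235542] [-0.21046711 -0.77093555 -0.02398313] [-0.35  0.73  0.71  1.42 -0.4   1.59 -1.36]
travel [-0.0151, -0.0002, -0.0524] turn [0.08, 0.19, 0.04] | |t| 0.055 deg 0.2
```

View pics/s6.png

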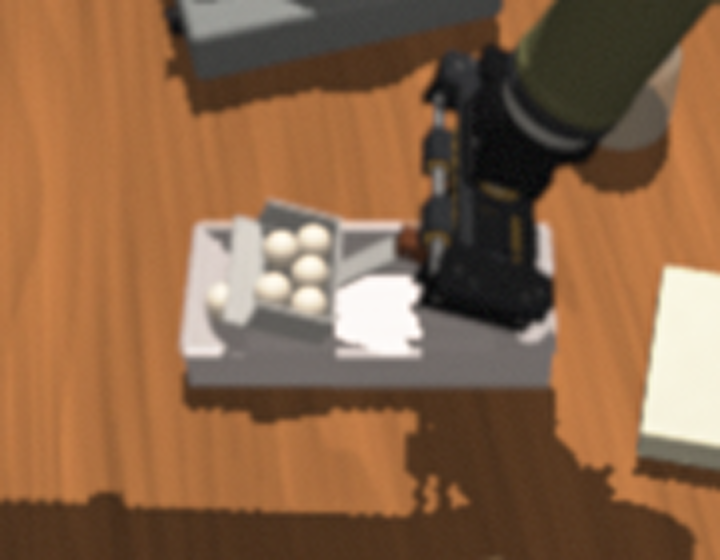

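```bash
cat >> h.py <<'E'
from scipy.spatial.transform import Slerp
def interp(A,B,n):
    R=Slerp([0,1],Ro.from_matrix([A[:3,:3],B[:3,:3]]))
    out=[]
    for k in range(1,n+1):
        T=np.eye(4);T[:3,:3]=R(k/n).as_matrix();T[:3,3]=A[:3,3]+(B[:3,3]-A[:3,3])*k/n;out.append(T)
    return out
E
python3 - <<'E'
from h import *
T=pose()
g1=tl(-.09,.002,.2,-24); g2=fromlip((.53,.12,.22),165,-20); g3=fromlip((.623,.278,.2),160,-14)
plan(interp(T,g1,1)+interp(g1,g2,2)+interp(g2,g3,2)); print(g3[:3,3])
E
```

```text
travel [-0.0477, -0.0004, -0.1204] turn [0.05, -0.21, 0.07] | |t| 0.13 deg 0.2
travel [0.0116, -0.0915, -0.0215] turn [0.66, 2.0, 1.62] | |t| 0.095 deg 2.7
travel [0.0098, -0.092, -0.0201] turn [0.66, 2.0, 1.62] | |t| 0.095 deg 2.7
travel [0.0221, -0.0824, -0.0051] turn [0.73, 3.0, 2.39] | |t| 0.085 deg 3.9
travel [0.0188, -0.0833, -0.003] turn [0.73, 3.0, 2.39] | |t| 0.085 deg 3.9
[0.75094727 0.231431   0.23974071]
```

step_arm(commands=[{"travel":[-0.006,0,-0.015],"turn":[0,0,0]},{"travel":[-0.018,0,-0.045],"turn":[0,0,0]},{"travel":[-0.03,0,-0.075],"turn":[0,0,0]},{"travel":[-0.042,0,-0.105],"turn":[0,0,0]},{"travel":[-0.048,0,-0.12],"turn":[0,0,0]}])

```text
time: 10.55
position: [0.5894, -0.0879, 0.2165]
tool_rot: [-3.02, 0.301, 0.632]
ft_force: [0.2, 0.3, -1.8]
grip_width: 0.22
grip_force: 55.0
```

step_arm(commands=[{"travel":[0.001,-0.01,-0.002],"turn":[0,0.2,0.2]},{"travel":[0.004,-0.03,-0.007],"turn":[0.2,0.7,0.5]},{"travel":[0.006,-0.05,-0.012],"turn":[0.3,1.1,0.9]},{"travel":[0.009,-0.07,-0.017],"turn":[0.5,1.6,1.3]},{"travel":[0.0115,-0.0915,-0.0215],"turn":[0.7,2,1.6]}])

```text
time: 11.05
position: [0.6254, 0.0003, 0.225]
tool_rot: [-3.02, 0.348, 0.59]
ft_force: [0.7, 0.3, -3.4]
grip_width: 0.222
grip_force: 55.0
```

step_arm(commands=[{"travel":[0.002,-0.02,-0.004],"turn":[0.1,0.4,0.3]},{"travel":[0.004,-0.04,-0.008],"turn":[0.2,0.8,0.6]},{"travel":[0.006,-0.06,-0.013],"turn":[0.4,1.3,1]},{"travel":[0.008,-0.077,-0.017],"turn":[0.5,1.7,1.3]},{"travel":[0.01,-0.092,-0.02],"turn":[0.7,2,1.6]}])

```text
time: 11.55
position: [0.663, 0.0863, 0.2405]
tool_rot: [-3.023, 0.394, 0.534]
ft_force: [-0.6, -0.3, -3.6]
grip_width: 0.224
grip_force: 55.0
```

```bash
python3 - <<'E'
from h import *
s=ctrl.get_state();print(s['time'],s['ft_force'],s['torque'],s['joint_positions'].round(2))
T=pose();g3=fromlip((.623,.278,.2),160,-14); plan(interp(T,g3,2)); 
E
```

```text
11.55 [-0.59801786 -0.31401207 -3.63923552] [-0.21710418 -0.65511473  0.01620017] [-0.49  0.7   0.71  1.08 -0.49  1.84 -1.71]
travel [0.0226, -0.0814, -0.0077] turn [0.7, 3.03, 2.48] | |t| 0.085 deg 4.0
travel [0.0194, -0.0824, -0.0056] turn [0.7, 3.03, 2.48] | |t| 0.085 deg 4.0
```

step_arm(commands=[{"travel":[0.004,-0.014,-0.001],"turn":[0.1,0.6,0.5]},{"travel":[0.009,-0.031,-0.003],"turn":[0.3,1.2,1]},{"travel":[0.013,-0.048,-0.005],"turn":[0.4,1.8,1.5]},{"travel":[0.018,-0.065,-0.006],"turn":[0.6,2.4,2]},{"travel":[0.0226,-0.0814,-0.0077],"turn":[0.7,3,2.5]}])

```text
time: 12.05
position: [0.7075, 0.1574, 0.2404]
tool_rot: [-3.028, 0.468, 0.453]
ft_force: [0.2, -0.4, -3.4]
grip_width: 0.226
grip_force: 55.0
```

step_arm(commands=[{"travel":[0.004,-0.018,-0.001],"turn":[0.1,0.6,0.5]},{"travel":[0.009,-0.036,-0.002],"turn":[0.3,1.2,1]},{"travel":[0.013,-0.054,-0.003],"turn":[0.4,1.8,1.5]},{"travel":[0.017,-0.07,-0.004],"turn":[0.6,2.4,2]},{"travel":[0.0194,-0.0824,-0.0056],"turn":[0.7,3,2.5]}])

```text
time: 12.55
position: [0.7514, 0.2303, 0.2394]
tool_rot: [-3.03, 0.538, 0.373]
ft_force: [0.6, -0.3, -3.1]
grip_width: 0.223
grip_force: 55.0
```

```bash
python3 - <<'E'
from h import *
s=ctrl.get_state();print(s['time'],s['ft_force'],s['torque'],s['joint_positions'].round(2))
cv2.imwrite("pics/s7.png",cv2.resize(ctrl.get_image("side")[60:210,210:410,::-1],None,fx=4,fy=4,interpolation=cv2.INTER_CUBIC))
T=pose();P=lambda z,th:fromlip((.623,.278,z),160,th)
A=P(.16,-5)
plan([P(.2,-14)]);plan([A])
for g in [P(.155,0),P(.15,5),P(.148,10),P(.146,15),P(.145,21)]: plan([g],A)
print()
A=P(.145,21)
for g in [P(.144,28),P(.143,35),P(.142,42),P(.141,49),P(.14,56)]: plan([g],A)
E
```

```text
12.55 [ 0.61454442 -0.2814099  -3.05813773] [-0.2458548  -0.46362188  0.00353942] [-0.52  0.89  0.68  0.74 -0.62  1.86 -2.03]
travel [-0.0003, 0.0015, -0.0002] turn [-0.04, -0.01, 0.01] | |t| 0.002 deg 0.0
travel [-0.0033, 0.0016, 0.0203] turn [-0.04, 8.99, 0.01] | |t| 0.021 deg 9.0
travel [-0.0063, 0.0, -0.0054] turn [0.0, 5.0, 0.0] | |t| 0.008 deg 5.0
travel [-0.0134, 0.0, -0.0102] turn [-0.0, 10.0, 0.0] | |t| 0.017 deg 10.0
travel [-0.0216, 0.0, -0.0173] turn [0.0, 15.0, 0.0] | |t| 0.028 deg 15.0
travel [-0.0306, 0.0, -0.0236] turn [-0.0, 20.0, 0.0] | |t| 0.039 deg 20.0
travel [-0.0424, 0.0, -0.0315] turn [-0.0, 26.0, 0.0] | |t| 0.053 deg 26.0

travel [-0.01, -0.0, -0.0135] turn [0.0, 7.0, -0.0] | |t| 0.017 deg 7.0
travel [-0.0217, -0.0, -0.0256] turn [0.0, 14.0, -0.0] | |t| 0.034 deg 14.0
travel [-0.0348, -0.0, -0.0364] turn [0.0, 21.0, 0.0] | |t| 0.05 deg 21.0
travel [-0.0493, -0.0, -0.0454] turn [0.0, 28.0, -0.0] | |t| 0.067 deg 28.0
travel [-0.065, -0.0, -0.0527] turn [0.0, 35.0, 0.0] | |t| 0.084 deg 35.0
```

View pics/s7.png

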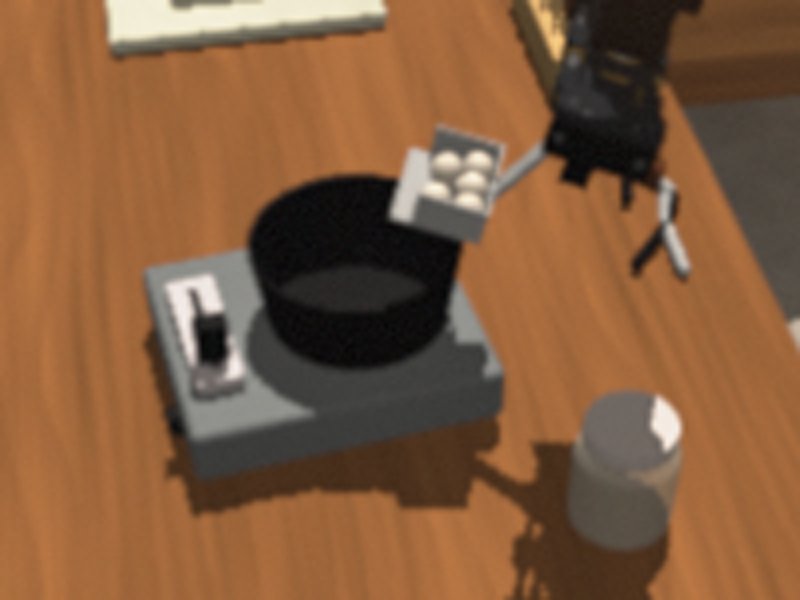

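```bash
python3 - <<'E'
from h import *
c=lambda u,v:(210+u/4,60+v/4)
print(ray("side",c(356,242),.135),ray("side",c(405,186),.2),ray("side",c(250,245),.135),ray("side",c(462,240),.135))
for a in range(0,360,45):
    p=proj("side",np.array([.59+.084*np.cos(np.radians(a)),.29+.084*np.sin(np.radians(a)),.135])); print(a,((p-[210,60])*4).round(0))
E
```

```text
[0.59402128 0.29012151 0.135     ] [0.63077349 0.26952592 0.2       ] [0.51000152 0.3018791  0.135     ] [0.67814134 0.27744661 0.135     ]
0 [454. 231.]
45 [411. 190.]
90 [336. 180.]
135 [269. 206.]
180 [247. 255.]
225 [287. 300.]
270 [368. 311.]
315 [438. 281.]
```

step_arm(commands=[{"travel":[-0.004,0,0.006],"turn":[0,3,0]},{"travel":[-0.008,0,0.012],"turn":[0,6,0]},{"travel":[-0.011,0,0.02],"turn":[0,9,0]}])

```text
time: 12.9
position: [0.7363, 0.2338, 0.2234]
tool_rot: [-3.077, 0.547, 0.132]
ft_force: [0.5, -0.3, -2.2]
grip_width: 0.224
grip_force: 55.0
```

step_arm(commands=[{"travel":[-0.0063,0,-0.0054],"turn":[0,5,0]},{"travel":[-0.0134,0,-0.0102],"turn":[0,10,0]},{"travel":[-0.0216,0,-0.0173],"turn":[0,15,0]},{"travel":[-0.0306,0,-0.0236],"turn":[0,20,0]},{"travel":[-0.0424,0,-0.0315],"turn":[0,26,0]}])

```text
time: 13.4
position: [0.699, 0.2469, 0.259]
tool_rot: [2.98, -0.53, 0.556]
ft_force: [-0.3, 0.8, -1.8]
grip_width: 0.22
grip_force: 55.0
```

step_arm(commands=[{"travel":[-0.01,0,-0.0135],"turn":[0,7,0]},{"travel":[-0.0217,0,-0.0256],"turn":[0,14,0]},{"travel":[-0.0348,0,-0.0364],"turn":[0,21,0]},{"travel":[-0.0493,0,-0.0454],"turn":[0,28,0]},{"travel":[-0.065,0,-0.0527],"turn":[0,35,0]}])

```text
time: 13.9
position: [0.6963, 0.2991, 0.2865]
tool_rot: [2.677, -0.393, 1.201]
ft_force: [-0.0, -1.1, -0.4]
grip_width: 0.222
grip_force: 55.0
```

```bash
python3 - <<'E'
from h import *
s=ctrl.get_state();print(s['time'],s['ft_force'],s['torque'],s['joint_positions'].round(2))
cv2.imwrite("pics/s8.png",cv2.resize(ctrl.get_image("side")[60:210,210:410,::-1],None,fx=4,fy=4,interpolation=cv2.INTER_CUBIC))
E
```

```text
13.9 [-0.00872751 -1.11190239 -0.35622159] [ 0.27418847  1.0923582  -0.04599457] [-1.72  0.5   1.24  1.72  0.33  0.76 -2.69]
```

View pics/s8.png

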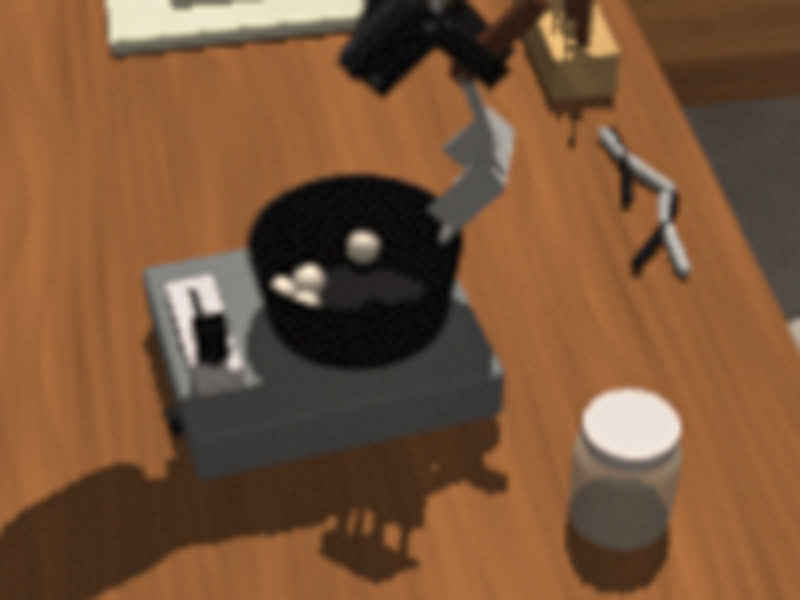

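```bash
python3 - <<'E'
from h import *
T=pose(); e=Ro.from_matrix(T[:3,:3]@np.diag([-1,1,-1])).as_euler('ZYX',degrees=True);print(e)
P=lambda z,th:fromlip((.62,.282,z),160,th)
for g in [P(.155,49),P(.16,42),P(.165,35),P(.17,28),P(.175,20)]: plan([g],T)
for n in ("side","top"):
    im=ctrl.get_image(n); cv2.imwrite(f"pics/{n}9.png",im[:,:,::-1])
    poly=np.array([proj(n,np.array([.593+.08*np.cos(a),.29+.08*np.sin(a),.135])) for a in np.linspace(0,6.28,40)]).astype(np.int32)
    m=np.zeros(im.shape[:2],np.uint8);cv2.fillPoly(m,[poly],1)
    b=((im.min(2)>120)&(m>0)).astype(np.uint8)
    k,_,st,c=cv2.connectedComponentsWithStats(b); print(n,[(tuple(c[i].round(1)),st[i,4]) for i in range(1,k) if st[i,4]>4])
E
```

```text
[165.82643126  49.06328281   5.07190315]
travel [-0.0237, 0.0439, -0.0348] turn [0.67, -0.23, 3.81] | |t| 0.061 deg 3.9
travel [-0.0122, 0.0445, -0.0226] turn [0.9, -7.23, 3.77] | |t| 0.051 deg 8.2
travel [-0.0027, 0.045, -0.0096] turn [1.13, -14.23, 3.71] | |t| 0.046 deg 14.7
travel [0.0049, 0.0453, 0.0041] turn [1.36, -21.22, 3.65] | |t| 0.046 deg 21.6
travel [0.0104, 0.0455, 0.0205] turn [1.62, -29.22, 3.56] | |t| 0.051 deg 29.5
side [((np.float64(300.5), np.float64(119.6)), np.int32(22)), ((np.float64(284.8), np.float64(130.4)), np.int32(60))]
top [((np.float64(172.2), np.float64(154.3)), np.int32(18)), ((np.float64(167.7), np.float64(204.8)), np.int32(64)), ((np.float64(180.5), np.float64(207.9)), np.int32(62)), ((np.float64(189.1), np.float64(209.5)), np.int32(31)), ((np.float64(172.0), np.float64(214.2)), np.int32(65))]
```

step_arm(commands=[{"travel":[-0.01,0.01,-0.02],"turn":[0.2,-3,1]},{"travel":[-0.01,0.02,-0.02],"turn":[0.5,-8,2]},{"travel":[-0.003,0.03,-0.012],"turn":[1,-14,3]},{"travel":[0.005,0.04,0],"turn":[1.4,-21,3.6]},{"travel":[0.01,0.045,0.01],"turn":[1.6,-28,3.6]}])

```text
time: 14.55
position: [0.6987, 0.2432, 0.2954]
tool_rot: [2.985, -0.55, 0.549]
ft_force: [0.6, -1.2, -1.8]
grip_width: 0.222
grip_force: 55.0
```

```bash
python3 - <<'E'
from h import *
s=ctrl.get_state();print(s['time'],s['ft_force'],s['torque'],s['joint_positions'].round(2))
T=pose(); e=Ro.from_matrix(T[:3,:3]@np.diag([-1,1,-1])).as_euler('ZYX',degrees=True);print(e)
g=tool((.68,.16,.29),168,0); g2=tool((.62,.0,.27),178,0)
plan(interp(T,g,1)+[g2])
for n in ("side","top"):
    im=ctrl.get_image(n); cv2.imwrite(f"pics/{n}10.png",im[:,:,::-1])
    poly=np.array([proj(n,np.array([.593+.08*np.cos(a),.29+.08*np.sin(a),.135])) for a in np.linspace(0,6.28,40)]).astype(np.int32)
    m=np.zeros(im.shape[:2],np.uint8);cv2.fillPoly(m,[poly],1)
    b=((im.min(2)>120)&(m>0)).astype(np.uint8)
    k,_,st,c=cv2.connectedComponentsWithStats(b); print(n,[(tuple(c[i].round(1)),st[i,4]) for i in range(1,k) if st[i,4]>4])
E
```

```text
14.55 [ 0.62119259 -1.21454006 -1.75731784] [-0.01504604  0.59290633 -0.04760107] [-1.2   0.42  0.96  1.43 -0.12  1.17 -2.24]
[159.03126059  20.75236476  -0.51256162]
travel [0.0096, 0.0845, 0.0087] turn [1.12, -20.75, -8.78] | |t| 0.085 deg 22.6
travel [-0.0254, 0.169, 0.02] turn [0.0, -0.0, -10.0] | |t| 0.172 deg 10.0
side [((np.float64(309.6), np.float64(107.4)), np.int32(15)), ((np.float64(306.4), np.float64(115.3)), np.int32(15)), ((np.float64(300.5), np.float64(119.6)), np.int32(22)), ((np.float64(284.8), np.float64(130.4)), np.int32(60))]
top [((np.float64(152.3), np.float64(160.2)), np.int32(6)), ((np.float64(174.0), np.float64(169.1)), np.int32(250)), ((np.float64(154.5), np.float64(183.7)), np.int32(40)), ((np.float64(167.9), np.float64(204.7)), np.int32(67)), ((np.float64(176.2), np.float64(211.2)), np.int32(131)), ((np.float64(190.7), np.float64(208.9)), np.int32(63))]
```

step_arm(commands=[{"travel":[0.002,0.015,0.002],"turn":[0.2,-4.1,-1.8]},{"travel":[0.004,0.032,0.004],"turn":[0.4,-8.3,-3.5]},{"travel":[0.006,0.05,0.005],"turn":[0.7,-12.5,-5.3]},{"travel":[0.008,0.067,0.007],"turn":[0.9,-16.6,-7]},{"travel":[0.0096,0.0845,0.0087],"turn":[1.1,-20.7,-8.8]}])

```text
time: 15.15
position: [0.6799, 0.1598, 0.2892]
tool_rot: [3.119, -0.328, 0.005]
ft_force: [0.1, -1.1, -1.4]
grip_width: 0.218
grip_force: 55.0
```

step_arm(commands=[{"travel":[-0.005,0.034,0.004],"turn":[0,0,-2]},{"travel":[-0.01,0.068,0.008],"turn":[0,0,-4]},{"travel":[-0.015,0.1,0.012],"turn":[0,0,-6]},{"travel":[-0.02,0.135,0.016],"turn":[0,0,-8]},{"travel":[-0.025,0.169,0.02],"turn":[0,0,-10]}])

```text
time: 15.65
position: [0.6197, -0.001, 0.2691]
tool_rot: [3.135, -0.054, 0.007]
ft_force: [0.4, -0.3, -1.3]
grip_width: 0.223
grip_force: 55.0
```

```bash
python3 - <<'E'
from h import *
s=ctrl.get_state();print(s['time'],s['ft_force'],s['torque'],s['joint_positions'].round(2))
T=pose(); e=Ro.from_matrix(T[:3,:3]@np.diag([-1,1,-1])).as_euler('ZYX',degrees=True);print(e)
g=tool((.59,-.18,.24),180,0); g2=tool((.577,-.358,.17),180.8,0)
plan([g,g2])
E
```

```text
15.65 [ 0.37056825 -0.28607429 -1.29208288] [-0.09485821  0.06214744  0.03846276] [-0.74  0.31  0.88  1.51 -0.24  1.42 -1.46]
[178.01575253   0.27872751   0.3740725 ]
travel [-0.0237, 0.1798, 0.0302] turn [0.38, -0.27, -1.99] | |t| 0.184 deg 2.0
travel [-0.013, 0.178, 0.07] turn [0.0, 0.0, -0.8] | |t| 0.192 deg 0.8
```

step_arm(commands=[{"travel":[-0.005,0.036,0.006],"turn":[0,0,-0.4]},{"travel":[-0.01,0.072,0.012],"turn":[0,0,-0.8]},{"travel":[-0.014,0.108,0.018],"turn":[0,0,-1.2]},{"travel":[-0.019,0.144,0.024],"turn":[0,0,-1.6]},{"travel":[-0.0237,0.18,0.03],"turn":[0.4,-0.3,-2]}])

```text
time: 16.15
position: [0.5901, -0.1795, 0.2404]
tool_rot: [-3.14, 0.0, -0.0]
ft_force: [0.5, -0.6, -1.8]
grip_width: 0.225
grip_force: 55.0
```

step_arm(commands=[{"travel":[-0.003,0.04,0.014],"turn":[0,0,-0.2]},{"travel":[-0.006,0.08,0.028],"turn":[0,0,-0.4]},{"travel":[-0.009,0.12,0.042],"turn":[0,0,-0.6]},{"travel":[-0.012,0.155,0.056],"turn":[0,0,-0.8]},{"travel":[-0.013,0.178,0.07],"turn":[0,0,-0.8]}])

```text
time: 16.65
position: [0.576, -0.3598, 0.1704]
tool_rot: [3.14, 0.015, -0.001]
ft_force: [0.1, -0.1, -1.4]
grip_width: 0.221
grip_force: 55.0
```

step_arm(commands=[{"travel":[0,0,0],"turn":[0,0,0]},{"travel":[0,0,0],"turn":[0,0,0]}])

```text
time: 16.85
position: [0.5777, -0.3559, 0.1701]
tool_rot: [-3.141, -0.02, 0.002]
ft_force: [0.7, 0.0, -1.3]
grip_width: 0.225
grip_force: 55.0
```

```bash
python3 - <<'E'
from h import *
s=ctrl.get_state();print(s['time'],s['ft_force'],s['torque'],s['joint_positions'].round(2))
T=pose(); e=Ro.from_matrix(T[:3,:3]@np.diag([-1,1,-1])).as_euler('ZYX',degrees=True);print(e)
plan([tool((.577,-.358,.0865),180.8,0)])
# scoop tilt check: fit the bright blade region edge in the side view
im=ctrl.get_image("side");cv2.imwrite("pics/s11.png",im[:,:,::-1])
O=T[:3,3]-rot(180.8)@np.diag([-1,1,-1])@G
a=O+[-.035,.044,0];b=O+[-.035,-.044,0]
print("lip expect",proj("side",a),proj("side",b),"T2 ref")
def mask(f,c):
    i=cv2.imread(f);x,y=map(int,c);w=i[y-22:y+22,x-22:x+30].min(2)>150
    k,_,st,ce=cv2.connectedComponentsWithStats(w.astype(np.uint8));j=1+st[1:,4].argmax();return st[j]-[22-x,22-y,0,0,0],ce[j]+[x-22,y-22]
print(mask("pics/s11.png",proj("side",O)),proj("side",O))
T2=np.load("T2.npy");O2=T2[:3,3]-rot(180.8)@np.diag([-1,1,-1])@G
print(mask("pics/s2.png",proj("side",O2)),proj("side",O2))
E
```

```text
16.85 [ 0.67995874  0.02508327 -1.34424336] [ 0.00793533  0.04116476 -0.01002676] [-0.11  0.54  0.89  1.48 -0.43  1.32 -0.75]
[-1.79264229e+02 -5.86270842e-02 -3.61649693e-02]
travel [-0.0007, 0.0022, 0.0836] turn [-0.04, 0.06, -0.06] | |t| 0.084 deg 0.1
lip expect [280.30477874 306.79816828] [285.62539479 344.14603795] T2 ref
(array([276, 305,  39,  39, 910]), array([296.17802198, 322.86483516])) [298.49466816 322.25385614]
(array([275, 307,  40,  38, 946]), array([295.34249471, 324.90803383])) [297.70604864 323.80763919]
```

step_arm(commands=[{"travel":[-0.001,0.002,0.03],"turn":[0,0,0]},{"travel":[-0.001,0.002,0.055],"turn":[0,0,0]},{"travel":[-0.001,0.002,0.072],"turn":[0,0,0]},{"travel":[-0.001,0.002,0.08],"turn":[0,0,0]},{"travel":[-0.001,0.002,0.082],"turn":[0,0,0]}])

```text
time: 17.4
position: [0.5787, -0.3556, 0.0874]
tool_rot: [-3.141, -0.028, 0.002]
ft_force: [-0.2, 0.4, -1.2]
grip_width: 0.222
grip_force: 55.0
```

step_arm(commands=[{"travel":[0,0,0.001],"turn":[0,0,0]},{"travel":[0,0,0.002],"turn":[0,0,0]},{"travel":[0,0,0.002],"turn":[0,0,0]}])

```text
time: 17.7
position: [0.5788, -0.3569, 0.0866]
tool_rot: [3.141, 0.026, 0.001]
ft_force: [-0.2, 0.5, -1.9]
grip_width: 0.221
grip_force: 55.0
```

step_arm(commands=[{"travel":[0,0,0.0015],"turn":[0,0,0]},{"travel":[0,0,0.0025],"turn":[0,0,0]},{"travel":[0,0,0.0025],"turn":[0,0,0]}])

```text
time: 18.0
position: [0.5787, -0.3567, 0.0836]
tool_rot: [3.141, 0.027, 0.0]
ft_force: [1.5, -1.1, -1.0]
grip_width: 0.217
grip_force: 55.0
```

step_arm(commands=[{"travel":[0,0,0.0005],"turn":[0,0,0]},{"travel":[0,0,0.001],"turn":[0,0,0]},{"travel":[0,0,0.001],"turn":[0,0,0]}])

```text
time: 18.3
position: [0.5792, -0.3567, 0.0832]
tool_rot: [3.141, 0.027, 0.002]
ft_force: [1.8, 0.4, 5.4]
grip_width: 0.221
grip_force: 55.0
```

step_arm(commands=[{"travel":[0,0,-0.0005],"turn":[0,0,0]},{"travel":[0,0,-0.0005],"turn":[0,0,0]},{"travel":[0,0,-0.0005],"turn":[0,0,0]},{"travel":[0,0,-0.0005],"turn":[0,0,0]},{"travel":[0,0,-0.0005],"turn":[0,0,0]}], gripper=0.6)

```text
time: 18.8
position: [0.5781, -0.3564, 0.0823]
tool_rot: [-3.141, -0.026, 0.002]
ft_force: [-0.3, -0.4, -0.5]
grip_width: 0.56
grip_force: 0.0
```

step_arm(commands=[{"travel":[0,0,0],"turn":[0,0,0]},{"travel":[0,0,-0.005],"turn":[0,0,0]},{"travel":[0,0,-0.03],"turn":[0,0,0]},{"travel":[0,0,-0.07],"turn":[0,0,0]},{"travel":[0,0,-0.12],"turn":[0,0,0]}])

```text
time: 19.3
position: [0.5775, -0.3557, 0.2025]
tool_rot: [-3.14, -0.026, 0.006]
ft_force: [0.9, -0.1, -0.7]
grip_width: 0.599
grip_force: 0.0
```

```bash
python3 - <<'E'
from h import *
s=ctrl.get_state();print(s['time'],s['ft_force'],s['grip_width'],s['joint_positions'].round(2))
T=pose();im=ctrl.get_image("wrist");cv2.imwrite("pics/w12.png",im[:,:,::-1])
# handle: dark red-brown blob
a=cv2.imread("pics/w12.png").astype(int)
m=((a[:,:,2]>60)&(a[:,:,2]<150)&(a[:,:,2]>1.8*a[:,:,1])&(a[:,:,1]<60)).astype(np.uint8); m[240:]=0
k,_,st,ce=cv2.connectedComponentsWithStats(m)
for j in np.argsort(-st[1:,4])[:3]+1: print(st[j],ce[j].round(1), ray("wrist",(ce[j][0],st[j][1]),.099,T),ray("wrist",(ce[j][0],st[j][1]+st[j][3]),.099,T))
O=np.array([.490,-.357,.012])
im=cv2.cvtColor(ctrl.get_image("side"),cv2.COLOR_RGB2BGR);cv2.imwrite("pics/s12.png",im)
x,y=map(int,proj("side",O))
for f in("side0","s12"):
    w=(cv2.imread(f"pics/{f}.png")[y-25:y+25,x-25:x+25].min(2)>150).astype(np.uint8)
    k,_,st,ce=cv2.connectedComponentsWithStats(w);j=1+st[1:,4].argmax();print(f,st[j]+[x-25,y-25,0,0,0],ce[j]+[x-25,y-25])
# lock grip: dark blob on white plate
p=proj("top",np.array([.468,.237,.114]));print(p)
plan([tool((.58,-.2,.25),200),tool((.52,.0,.25),240),tool((.47,.17,.22),276.5)],T)
E
```

```text
19.3 [ 0.93371946 -0.0673687  -0.70662228] 0.5991682179541353 [-0.12  0.52  0.9   1.44 -0.41  1.38 -0.76]
[312 130  23  70 913] [323.2 162.5] [ 0.64087158 -0.35648424  0.099     ] [ 0.58411041 -0.35746061  0.099     ]
[316 167   2   1   2] [316.5 167. ] [ 0.61161374 -0.3515959   0.099     ] [ 0.61080059 -0.35160524  0.099     ]
[334 156   1   1   1] [334. 156.] [ 0.62069578 -0.36544651  0.099     ] [ 0.61989758 -0.36546749  0.099     ]
side0 [283 322  36  37 792] [298.34090909 339.21464646]
s12 [ 274  311   47   46 1072] [297.98600746 333.2266791 ]
[194.83358366 240.09170851]
travel [0.0049, -0.1557, -0.0472] turn [-0.14, 0.2, -19.04] | |t| 0.163 deg 19.0
travel [0.012, -0.2085, 0.0] turn [0.0, 0.0, -40.0] | |t| 0.209 deg 40.0
travel [0.1222, -0.1283, 0.03] turn [0.0, 0.0, -36.5] | |t| 0.18 deg 36.5
```

```bash
python3 - <<'E'
from h import *
plan([tool((.56,-.15,.25),182),tool((.5,.04,.25),185),tool((.472,.178,.2),186.5),tool((.472,.178,.1),186.5)])
i=cv2.imread("pics/top0.png")
w=i[225:258,150:220];d=(w.max(2)<45).astype(np.uint8)
k,_,st,ce=cv2.connectedComponentsWithStats(d)
for j in range(1,k):
    if st[j,4]>15: print(st[j]+[150,225,0,0,0],ce[j]+[150,225])
E
```

```text
travel [-0.0172, -0.2098, -0.0405] turn [0.38, -0.58, -1.05] | |t| 0.214 deg 1.3
travel [-0.0533, -0.192, 0.0] turn [0.0, 0.0, -3.0] | |t| 0.199 deg 3.0
travel [-0.0159, -0.1399, 0.05] turn [0.0, 0.0, -1.5] | |t| 0.149 deg 1.5
travel [0.0, 0.0, 0.1] turn [0.0, 0.0, 0.0] | |t| 0.1 deg 0.0
[191 236  12  11  63] [197.68253968 240.84126984]
[164 241  26   4  40] [176.4   242.325]
```

step_arm(commands=[{"travel":[0,0,0],"turn":[0,0,0]}], gripper=0, force=30)

```text
time: 19.5
position: [0.5791, -0.3573, 0.2049]
tool_rot: [3.14, 0.026, 0.004]
ft_force: [0.1, 1.1, -1.4]
grip_width: 0.569
grip_force: 0.0
```

step_arm(commands=[{"travel":[-0.003,-0.04,-0.01],"turn":[0,0,0]},{"travel":[-0.007,-0.08,-0.02],"turn":[0,0,0]},{"travel":[-0.01,-0.125,-0.03],"turn":[0,0,-0.5]},{"travel":[-0.014,-0.17,-0.04],"turn":[0,0,-1]},{"travel":[-0.017,-0.21,-0.04],"turn":[0,0,-1]}])

```text
time: 20.0
position: [0.5577, -0.1443, 0.2425]
tool_rot: [-3.14, -0.056, 0.001]
ft_force: [0.6, 0.7, -0.0]
grip_width: 0.141
grip_force: 0.0
```

step_arm(commands=[{"travel":[-0.011,-0.038,0],"turn":[0,0,-0.6]},{"travel":[-0.021,-0.077,0],"turn":[0,0,-1.2]},{"travel":[-0.032,-0.115,0],"turn":[0,0,-1.8]},{"travel":[-0.043,-0.154,0],"turn":[0,0,-2.4]},{"travel":[-0.053,-0.192,0],"turn":[0,0,-3]}])

```text
time: 20.5
position: [0.4967, 0.045, 0.2417]
tool_rot: [-3.138, -0.138, 0.004]
ft_force: [0.2, -0.0, -0.0]
grip_width: 0.002
grip_force: 0.0
```

step_arm(commands=[{"travel":[-0.003,-0.028,0.01],"turn":[0,0,-0.3]},{"travel":[-0.006,-0.056,0.02],"turn":[0,0,-0.6]},{"travel":[-0.009,-0.084,0.03],"turn":[0,0,-0.9]},{"travel":[-0.013,-0.112,0.04],"turn":[0,0,-1.2]},{"travel":[-0.016,-0.14,0.045],"turn":[0,0,-1.5]}])

```text
time: 21.0
position: [0.4684, 0.182, 0.1957]
tool_rot: [3.135, 0.178, -0.006]
ft_force: [0.8, 0.6, 0.5]
grip_width: 0.006
grip_force: 0.0
```

```bash
python3 - <<'E'
from h import *
s=ctrl.get_state();print(s['time'],s['ft_force'],s['grip_width'],s['joint_positions'].round(2))
plan([tool((.471,.178,.1),186.5)])
im=cv2.cvtColor(ctrl.get_image("side"),cv2.COLOR_RGB2BGR);cv2.imwrite("pics/s13.png",im)
x,y=298,339
for f in("side0","s13"):
    w=(cv2.imread(f"pics/{f}.png")[y-25:y+25,x-25:x+25].min(2)>150).astype(np.uint8)
    k,_,st,ce=cv2.connectedComponentsWithStats(w);j=1+st[1:,4].argmax();print(f,st[j]+[x-25,y-25,0,0,0],ce[j]+[x-25,y-25])
E
```

```text
21.0 [0.78067387 0.5660223  0.45359865] 0.005766962885264978 [-1.06  0.02  0.65  1.88 -0.02  1.24 -1.86]
travel [0.0025, 0.0042, 0.0957] turn [0.06, 0.22, 0.0] | |t| 0.096 deg 0.2
side0 [283 322  36  37 792] [298.34090909 339.21464646]
s13 [283 314  37  43 854] [300.00468384 336.45081967]
```

step_arm(commands=[{"travel":[0.001,0.005,0.03],"turn":[0,0,0]},{"travel":[0.001,0.005,0.06],"turn":[0,0,0]},{"travel":[0.001,0.005,0.085],"turn":[0,0,0]},{"travel":[0.001,0.005,0.096],"turn":[0,0,0]},{"travel":[0.001,0.005,0.096],"turn":[0,0,0]}])

```text
time: 21.55
position: [0.4702, 0.1756, 0.0999]
tool_rot: [3.134, 0.177, -0.007]
ft_force: [0.2, 0.1, 0.7]
grip_width: 0.002
grip_force: 0.0
```

step_arm(commands=[{"travel":[0,-0.01,0],"turn":[0,0,0]},{"travel":[0,-0.02,0],"turn":[0,0,0]},{"travel":[0,-0.03,0],"turn":[0,0,0]},{"travel":[0,-0.04,0],"turn":[0,0,0]},{"travel":[0,-0.05,0],"turn":[0,0,0]}])

```text
time: 22.05
position: [0.4663, 0.2269, 0.1023]
tool_rot: [3.136, 0.178, 0.0]
ft_force: [0.1, -3.8, 3.5]
grip_width: 0.005
grip_force: 2.4
```

step_arm(commands=[{"travel":[0,-0.01,0],"turn":[0,0,0]},{"travel":[0,-0.02,0],"turn":[0,0,0]},{"travel":[0,-0.03,0],"turn":[0,0,0]},{"travel":[0,-0.04,0],"turn":[0,0,0]},{"travel":[0,-0.05,0],"turn":[0,0,0]}])

```text
time: 22.55
position: [0.4607, 0.276, 0.1022]
tool_rot: [3.136, 0.176, -0.001]
ft_force: [-0.6, -5.1, 5.5]
grip_width: 0.005
grip_force: 2.7
```

step_arm(commands=[{"travel":[0,-0.004,0],"turn":[0,0,0]},{"travel":[0,-0.008,0],"turn":[0,0,0]}])

```text
time: 22.75
position: [0.4599, 0.2838, 0.1021]
tool_rot: [3.136, 0.177, -0.001]
ft_force: [-0.4, -4.4, 4.3]
grip_width: 0.003
grip_force: 2.5
```

step_arm(commands=[{"travel":[0,-0.002,0],"turn":[0,0,0]},{"travel":[0,-0.004,0],"turn":[0,0,0]}])

```text
time: 22.95
position: [0.4594, 0.2875, 0.102]
tool_rot: [3.137, 0.176, -0.001]
ft_force: [-0.1, -5.1, 5.0]
grip_width: 0.007
grip_force: 2.5
```

step_arm(commands=[{"travel":[0,-0.002,0],"turn":[0,0,0]},{"travel":[0,-0.004,0],"turn":[0,0,0]}])

```text
time: 23.15
position: [0.459, 0.2914, 0.102]
tool_rot: [-3.137, -0.176, 0.001]
ft_force: [-0.8, -3.5, 5.2]
grip_width: 0.005
grip_force: 2.5
```

step_arm(commands=[{"travel":[0,-0.001,0],"turn":[0,0,0]},{"travel":[0,-0.002,0],"turn":[0,0,0]}])

```text
time: 23.35
position: [0.4587, 0.2933, 0.102]
tool_rot: [-3.137, -0.176, 0.001]
ft_force: [-0.0, -3.7, 4.6]
grip_width: 0.005
grip_force: 2.5
```

step_arm(commands=[{"travel":[0,-0.0015,0],"turn":[0,0,0]},{"travel":[0,-0.003,0],"turn":[0,0,0]}])

```text
time: 23.55
position: [0.4584, 0.2963, 0.102]
tool_rot: [3.137, 0.176, -0.001]
ft_force: [-0.6, -4.3, 5.6]
grip_width: 0.003
grip_force: 2.5
```

step_arm(commands=[{"travel":[0,-0.001,0],"turn":[0,0,0]},{"travel":[0,-0.002,0],"turn":[0,0,0]}])

```text
time: 23.75
position: [0.4581, 0.2983, 0.102]
tool_rot: [-3.137, -0.176, 0.001]
ft_force: [-0.0, -3.8, 5.4]
grip_width: 0.005
grip_force: 2.5
```

```bash
python3 - <<'E'
from h import *
print(ctrl.get_state()['ft_force'])
cv2.imwrite("pics/t14.png",ctrl.get_image("top")[:,:,::-1])
E
```

```text
[-0.00864296 -3.79014368  5.35693822]
```

step_arm(commands=[{"travel":[0,-0.0015,0],"turn":[0,0,0]},{"travel":[0,-0.003,0],"turn":[0,0,0]}])

```text
time: 24.0
position: [0.458, 0.3, 0.102]
tool_rot: [3.135, 0.175, -0.001]
ft_force: [-0.8, -10.0, 8.0]
grip_width: 0.003
grip_force: 5.1
```

step_arm(commands=[{"travel":[0,-0.001,0],"turn":[0,0,0]},{"travel":[0,-0.002,0],"turn":[0,0,0]}])

```text
time: 24.2
position: [0.458, 0.3002, 0.102]
tool_rot: [3.132, 0.174, -0.003]
ft_force: [0.0, -11.9, 9.6]
grip_width: 0.007
grip_force: 6.9
```

step_arm(commands=[{"travel":[0,-0.001,0],"turn":[0,0,0]},{"travel":[0,-0.002,0],"turn":[0,0,0]}])

```text
time: 24.4
position: [0.458, 0.3004, 0.102]
tool_rot: [3.13, 0.172, -0.004]
ft_force: [-1.4, -15.4, 12.0]
grip_width: 0.008
grip_force: 8.9
```

step_arm(commands=[{"travel":[0,0.015,0],"turn":[0,0,0]},{"travel":[0,0.04,0],"turn":[0,0,0]},{"travel":[0,0.045,-0.04],"turn":[0,0,0]},{"travel":[0,0.045,-0.09],"turn":[0,0,0]},{"travel":[0,0.045,-0.14],"turn":[0,0,0]}])

```text
time: 24.9
position: [0.4614, 0.2613, 0.2426]
tool_rot: [-3.135, -0.177, 0.003]
ft_force: [0.4, 1.2, 0.4]
grip_width: 0.005
grip_force: 0.0
```

step_arm(commands=[{"travel":[0,0.05,0],"turn":[0,0,0]},{"travel":[0,0.1,0],"turn":[0,0,0]},{"travel":[0,0.15,0],"turn":[0,0,0]},{"travel":[0,0.16,0],"turn":[0,0,0]},{"travel":[0,0.16,0],"turn":[0,0,0]}])

```text
time: 25.4
position: [0.4805, 0.1008, 0.2418]
tool_rot: [-3.134, -0.171, 0.0]
ft_force: [-0.4, 0.5, 0.5]
grip_width: 0.004
grip_force: 0.0
```

```bash
python3 - <<'E'
from h import *
s=ctrl.get_state();print(s['time'],s['position'],s['ft_force'])
t=ctrl.get_image("top")[:,:,::-1].copy();cv2.imwrite("pics/t15.png",t)
w=t[225:258,150:220];d=(w.max(2)<45).astype(np.uint8)
k,_,st,ce=cv2.connectedComponentsWithStats(d)
for j in range(1,k):
    if st[j,4]>10: q=ce[j]+[150,225];print("dark",st[j][2:],q,ray("top",q,.114))
b=(t[145:232,135:212].min(2)>110).astype(np.uint8);k,_,st,ce=cv2.connectedComponentsWithStats(b)
for j in range(1,k):
    if st[j,4]>10: q=ce[j]+[135,145];print("ball",st[j][2:],ray("top",q,.078).round(3))
for f in ("top0","t15"):
    i=cv2.imread(f"pics/{f}.png")[212:255,405:460]; m=((i.min(2)>140)&(i.max(2).astype(int)-i.min(2)<35)).astype(np.uint8)
    k,_,st,ce=cv2.connectedComponentsWithStats(m);j=1+st[1:,4].argmax();q=ce[j]+[405,212];print(f,st[j][2:],ray("top",q,.014).round(3))
E
```

```text
25.4 [0.48047101 0.10076013 0.24178898] [-0.41530471  0.51861534  0.49813982]
dark [11  1 11] [169. 225.] [0.50317154 0.300328   0.114     ]
dark [ 13  33 285] [214.47368421 239.09824561] [0.47129053 0.18971923 0.114     ]
dark [ 8  7 20] [152.35 237.9 ] [0.47132833 0.33950212 0.114     ]
dark [ 3 13 15] [208.8        250.53333333] [0.44351669 0.20265606 0.114     ]
ball [ 28  14 226] [0.674 0.238 0.078]
ball [14 14 88] [0.659 0.39  0.078]
ball [ 6  9 43] [0.604 0.353 0.078]
ball [ 9 10 69] [0.552 0.318 0.078]
ball [ 17  16 135] [0.536 0.297 0.078]
ball [ 9  9 67] [0.543 0.26  0.078]
ball [ 41  18 335] [0.497 0.345 0.078]
top0 [ 32  25 657] [ 0.485 -0.367  0.014]
t15 [ 33  24 663] [ 0.487 -0.363  0.014]
```

```bash
python3 - <<'E'
from h import *
c=np.array([.4655,.236,0]);u=np.array([-.113,.994,0])
for q in (0,.04,.07,.08):
    p=[proj("top",c+u*q+[0,0,z]).round(1).tolist() for z in (.074,.114)];print(q,p)
for f in("top0","t15"):
    print(f);g=cv2.imread(f"pics/{f}.png").max(2)
    for r in (236,238,240,242,244,246): print(r,g[r,146:216:2].tolist())
E
```

```text
0 [[200.1, 239.8], [195.2, 241.1]]
0.04 [[184.3, 241.3], [178.7, 242.7]]
0.07 [[172.3, 242.4], [166.3, 243.9]]
0.08 [[168.4, 242.8], [162.1, 244.3]]
top0
236 [141, 138, 140, 138, 139, 135, 209, 234, 237, 243, 242, 241, 244, 243, 245, 243, 240, 239, 238, 237, 238, 243, 144, 71, 40, 26, 27, 26, 148, 156, 246, 177, 62, 123, 135]
238 [138, 139, 140, 138, 137, 128, 242, 238, 237, 237, 236, 237, 238, 239, 240, 240, 241, 241, 242, 242, 244, 227, 47, 55, 59, 41, 36, 33, 75, 106, 101, 155, 63, 123, 135]
240 [142, 140, 140, 137, 138, 131, 239, 239, 241, 242, 244, 247, 247, 249, 251, 237, 198, 187, 154, 136, 114, 86, 52, 57, 55, 40, 35, 36, 33, 110, 107, 176, 66, 76, 135]
242 [138, 137, 138, 137, 139, 132, 235, 240, 245, 130, 102, 71, 72, 44, 31, 33, 34, 34, 31, 31, 28, 60, 50, 56, 54, 40, 36, 34, 93, 108, 107, 106, 72, 60, 138]
244 [138, 137, 139, 136, 138, 134, 234, 239, 245, 37, 27, 68, 109, 121, 182, 236, 235, 237, 236, 238, 243, 249, 78, 52, 51, 42, 37, 30, 105, 111, 110, 112, 73, 59, 138]
246 [138, 137, 138, 139, 137, 135, 230, 236, 238, 236, 242, 242, 241, 241, 240, 239, 240, 240, 240, 2
[... 280 characters left out ...]
5, 86, 88, 87, 90, 89, 91, 91, 92, 82, 92, 95, 96, 100, 98, 101, 99, 50, 46, 59, 38, 34]
240 [82, 50, 43, 54, 78, 79, 83, 82, 84, 88, 85, 88, 87, 91, 90, 93, 93, 92, 94, 95, 97, 96, 84, 95, 100, 101, 101, 101, 100, 104, 54, 46, 50, 40, 36]
242 [76, 44, 43, 81, 85, 88, 89, 89, 89, 90, 91, 93, 92, 93, 94, 95, 95, 96, 97, 97, 98, 99, 86, 94, 101, 103, 102, 101, 103, 106, 62, 43, 51, 42, 35]
244 [63, 45, 61, 90, 91, 91, 91, 93, 93, 94, 93, 95, 97, 98, 99, 98, 97, 99, 97, 99, 100, 100, 90, 95, 103, 102, 104, 105, 106, 108, 70, 47, 58, 42, 33]
246 [54, 43, 82, 94, 94, 93, 96, 95, 97, 96, 97, 98, 98, 98, 97, 99, 102, 103, 101, 101, 102, 101, 93, 80, 107, 105, 106, 109, 107, 111, 82, 42, 67, 42, 35]
```

step_arm(commands=[{"travel":[0.005,0.05,-0.01],"turn":[0,0,0]},{"travel":[0.01,0.1,-0.02],"turn":[0,0,0]},{"travel":[0.015,0.15,-0.02],"turn":[0,0,0]},{"travel":[0.02,0.2,-0.02],"turn":[0,0,0]},{"travel":[0.02,0.22,-0.02],"turn":[0,0,0]}])

```text
time: 25.95
position: [0.5261, -0.1164, 0.2619]
tool_rot: [3.135, 0.175, 0.001]
ft_force: [0.2, 0.7, -0.4]
grip_width: 0.004
grip_force: 0.0
```

```bash
python3 - <<'E'
from h import *
cv2.imwrite("pics/t16.png",ctrl.get_image("top")[:,:,::-1]);cv2.imwrite("pics/s16.png",ctrl.get_image("side")[:,:,::-1])
g=cv2.imread("pics/t16.png").max(2)
for r in (236,238,240,242,244,246): print(r,g[r,146:216:2].tolist())
c=np.array([.4655,.236,0]);u=np.array([-.113,.994,0])
for q in (0,.07,.08):print(q,[proj("side",c+u*q+[0,0,z]).round(1).tolist() for z in (.074,.114)])
for f in("side0","s16"):
    h=cv2.imread(f"pics/{f}.png").max(2);d=(h[122:165,246:275]<50).astype(np.uint8)
    k,_,st,ce=cv2.connectedComponentsWithStats(d);print(f,[(st[j].tolist(),(ce[j]+[246,122]).round(1).tolist()) for j in range(1,k) if st[j,4]>10])
E
```

```text
236 [150, 149, 149, 148, 149, 145, 222, 242, 246, 252, 251, 251, 250, 249, 249, 248, 246, 245, 244, 244, 244, 244, 244, 245, 245, 246, 246, 246, 246, 245, 246, 188, 68, 133, 146]
238 [148, 151, 149, 149, 147, 138, 255, 225, 189, 144, 116, 97, 244, 252, 249, 247, 247, 247, 248, 248, 249, 252, 254, 255, 255, 243, 206, 198, 191, 246, 246, 206, 69, 132, 147]
240 [149, 150, 149, 147, 149, 150, 47, 51, 59, 40, 34, 34, 78, 112, 160, 166, 215, 200, 168, 147, 124, 87, 76, 48, 40, 36, 37, 35, 33, 247, 244, 223, 69, 83, 148]
242 [148, 147, 150, 148, 147, 152, 51, 62, 62, 43, 37, 38, 37, 37, 34, 32, 36, 36, 34, 32, 31, 60, 117, 135, 180, 236, 246, 245, 242, 244, 244, 242, 71, 63, 149]
244 [149, 149, 146, 145, 147, 153, 56, 59, 60, 45, 39, 39, 43, 62, 81, 103, 226, 246, 244, 246, 249, 248, 247, 248, 247, 245, 246, 245, 245, 244, 244, 251, 72, 62, 148]
246 [147, 148, 149, 148, 148, 152, 65, 58, 55, 47, 40, 37, 44, 118, 116, 116, 243, 247, 246, 246, 245, 245, 245, 245, 245, 245, 244, 243, 245, 246, 251, 255, 73, 60, 149]
0 [[262.5, 150.9], [261.2, 141.4]]
0.07 [[258.1, 137.0], [256.8, 127.6]]
0.08 [[257.6, 135.1], [256.2, 125.7]]
side0 [([27, 0, 2, 8, 12], [273.7, 124.8]), ([13, 17, 7, 12, 70], [262.3, 144.5])]
s16 [([24, 0, 5, 32, 96], [272.8, 139.4]), ([8, 2, 7, 14, 69], [257.4, 129.3])]
```

```bash
python3 -c "
from bench import ctrl
print(ctrl.close_job())"
```

```text
the job is handed in; nothing more can be done
None
```

The job is handed in but its result wasn't reported back: five balls are in the bowl and one in the tray, the scoop lies on its rest board, and the lock was pushed to its free end stop, though I viewed 12 pictures, over the limit of 10, before I noticed.

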